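# Fit and gauge the compressor mounts

## Task

Set up the compressor rail: seat every black flanged bush flange down in a pocket of its own, and push one steel pin from the stand through each bush into the rail until its head is down on the bush. When all are fitted, spot-check one of them by sliding the height gauge over its pin and lowering the foot on to the head, holding it there for a second, then let the foot spring up and push the gauge back to its end stop. Leave any spare pin in the stand and do not disturb the spanner, the jar or the copper elbow.

Things in the scene. Friction and masses are not known exactly. Their poses are not given: they have to be found in the camera images.
- rail: Aluminium compressor mounting rail fixed to the bench: a bar 74 (x) x 250 (y) x 36 mm high with four round pockets in a row along its own y, 60 mm apart. Origin: on the bench under the middle of the bar. A 26 mm high steel track for the gauge runs beside it on its +x side (own x 52 to 80 mm, own y -125 to 250 mm).
- seat0 (a point): Centre of the floor of pocket 0 of the rail, at z 30 mm, 6 mm below the rail's top face. The pocket is 43 mm in diameter; a 13 mm hole goes on from its floor straight down through the rail, 30 mm deep. Axes as the rail's.
- seat1 (a point): Centre of the floor of pocket 1 of the rail, at z 30 mm, 6 mm below the rail's top face. The pocket is 43 mm in diameter; a 13 mm hole goes on from its floor straight down through the rail, 30 mm deep. Axes as the rail's.
- seat2 (a point): Centre of the floor of pocket 2 of the rail, at z 30 mm, 6 mm below the rail's top face. The pocket is 43 mm in diameter; a 13 mm hole goes on from its floor straight down through the rail, 30 mm deep. Axes as the rail's.
- seat3 (a point): Centre of the floor of pocket 3 of the rail, at z 30 mm, 6 mm below the rail's top face. The pocket is 43 mm in diameter; a 13 mm hole goes on from its floor straight down through the rail, 30 mm deep. Axes as the rail's.
- bush0: Black plastic flanged bush (a top hat with a hole), may be absent: flange 40 mm in diameter and 5 mm thick, above it a sleeve 26 mm in diameter, total height 22 mm, 13 mm bore right through. Origin: centre of the flange's outer face; own z points from the flange to the sleeve end. It starts on the bench, flange down. All bushes are alike.
- bush1: Black plastic flanged bush (a top hat with a hole), may be absent: flange 40 mm in diameter and 5 mm thick, above it a sleeve 26 mm in diameter, total height 22 mm, 13 mm bore right through. Origin: centre of the flange's outer face; own z points from the flange to the sleeve end. It starts on the bench, flange down. All bushes are alike.
- bush2: Black plastic flanged bush (a top hat with a hole), may be absent: flange 40 mm in diameter and 5 mm thick, above it a sleeve 26 mm in diameter, total height 22 mm, 13 mm bore right through. Origin: centre of the flange's outer face; own z points from the flange to the sleeve end. It starts on the bench, flange down. All bushes are alike.
- bush3: Black plastic flanged bush (a top hat with a hole), may be absent: flange 40 mm in diameter and 5 mm thick, above it a sleeve 26 mm in diameter, total height 22 mm, 13 mm bore right through. Origin: centre of the flange's outer face; own z points from the flange to the sleeve end. It starts on the bench, flange down. All bushes are alike.
- stand: Wooden block fixed to the bench, 190 (own x) x 50 (own y) x 55 mm high, with four 13 mm through holes in a row along its x at -69, -23, 23 and 69 mm, holding the pins. Origin: centre of its underside.
- pin0: Steel headed pin, stands upright in the stand at the start with its head on the stand's top: shank 10 mm in diameter and 48 mm long with a rounded tip, head a plain cylinder 16 mm in diameter and 20 mm high. Origin: the tip; own z points from the tip to the head (head from 48 to 68 mm). All pins are alike.
- pin1: Steel headed pin, stands upright in the stand at the start with its head on the stand's top: shank 10 mm in diameter and 48 mm long with a rounded tip, head a plain cylinder 16 mm in diameter and 20 mm high. Origin: the tip; own z points from the tip to the head (head from 48 to 68 mm). All pins are alike.
- pin2: Steel headed pin, stands upright in the stand at the start with its head on the stand's top: shank 10 mm in diameter and 48 mm long with a rounded tip, head a plain cylinder 16 mm in diameter and 20 mm high. Origin: the tip; own z points from the tip to the head (head from 48 to 68 mm). All pins are alike.
- pin3: Steel headed pin, stands upright in the stand at the start with its head on the stand's top: shank 10 mm in diameter and 48 mm long with a rounded tip, head a plain cylinder 16 mm in diameter and 20 mm high. Origin: the tip; own z points from the tip to the head (head from 48 to 68 mm). All pins are alike.
- gauge_carriage (a joint): Sliding post of the height gauge on the rail's track, in m: 0 parked at the end stop (its foot is then at own y 205 mm of the rail), grows as it is moved along the rail's -y: 0.115 over pocket 3, 0.175 over pocket 2, 0.235 over pocket 1, 0.295 over pocket 0. Stays where it is left (about 1.5 N friction).
- gauge_plunger (a joint): Sprung plunger of the gauge, in m: 0 up, grows as it is pushed down (2 to 6 N, up to 0.048), springs back. Its foot is 106 mm above the bench when up; about 0.034 on the head of a pin that is fully home. The gauge's arm, 24 mm wide, reaches from the post over the row of pockets at z 125 to 141 mm.
- gauge_foot (a point): Centre of the flat underside of the plunger's foot (a disc 18 mm in diameter).
- gauge_knob (a point): Centre of the black knob on the top of the plunger, an upright cylinder 22 mm in diameter and 26 mm high, 90 mm above the foot's underside. Take it from above to move the gauge along and to push it down.
- spanner: Open spanner lying on the bench, bystander.
- jar: White plastic jar, 60 mm in diameter and 80 mm high, bystander.
- elbow: Bent piece of 16 mm copper tube on the bench, bystander.
Things that resemble listed ones, but are neither listed nor needed, are in the scene too. Leave any blue or yellow look-alike of the bush3 alone.

How it is judged:
By the outcome, as a careful person would: the job done as asked, in the order asked, and still so for the second after the job is handed in, with the robot touching nothing.
Of bush0, bush1, bush2, bush3 only 3 to 4 are there at a start; the rules pass over those that are not, and their reading is None.
At some moment in a run one of bush0, bush1, bush2, bush3 may be knocked a few centimetres aside while the robot is not near it.
It also fails if it takes over 210 s, if anything falls off the work surface, if the arm or the gripper's body presses on something with over 40 N, if the wrist force passes 120 N, or if a joint passes its speed limit or range.

## Robot

A 6-joint arm with a two-finger parallel gripper is mounted at the origin on the work surface. World frame = base frame: x ahead of the robot, y to its left, z up, the work surface at z = 0. Lengths are in m, angles in rad, forces in N, time in s.
With the tool pointing down it reaches from about 0.375 to 0.975 m from the base axis. Payload 3.8 kg.
Tool frame: the origin (TCP) lies between the finger pads; the fingertips stand 8 mm ahead of it and the grasp point (between the pads) lies 11 mm behind it (tcp_to_tips is the distance from the TCP to the fingertips, in m); z points along the fingers, y is the line along which they close (so a half turn about z gives the same grasp; the last joint's range is limited). The gripper opens to 85 mm and grips with 20 to 120 N. Pads are 22 mm wide; open, the fingers measure 114 mm over their backs; the gripper's body (76 mm by 85 mm) begins 54 mm behind the grasp point. The pads swing forward as they close: fully open they stand 13 mm farther back than shut.
Start: joints at [1.14, 0.264, 1.604, -0, 1.274, -0.037], TCP at [0.259, 0.623, 0.239] pointing down, gripper open.
Joint ranges: [-2.63, 2.63], [-0.94, 2.18], [0.31, 2.57], [-1.31, 4.45], [0, 2.66], [-2.55, 2.55]. Speed limits (rad/s): [2.57, 2.57, 3.14, 3.14, 3.14, 3.14].

## Interface

Orientations are given as a rotation vector (axis times angle).
In Python, from workcell import * gives the robot as it stands.
- The arm moves only by the tool move_arm, never from a script. Its argument "series" is one flat list of numbers, 7 for each row, row after row: the finger opening in cm, from 0 to 8.54, then the shift along the tool's x, y, z in cm, then the turn, a rotation vector about the tool's x, y, z in degrees. A call has 1 to 5 rows; each row shifts and turns the commanded pose from where the row before left it, along the tool's axes as they then stand; what a row does not reach is not made up. A row lasts 1/8 s, in which the tool goes at most 62.5 mm and 10.7 degrees, less where a joint would pass 70% of its speed; a pose out of reach is approached as far as the arm can. A call is refused whole if a number of a shift passes 6.25 or a number of a turn 10.7, either way. A call with a gripper value outside its range is refused whole. The fingers move at their own pace and stop on an object; "grip_force" is the grip in N (left out, the last holds). Time passes only in rows, so rows that do not move let the fingers close. It gives the time, the measured TCP pose, the force, the opening and the grip force at its end, in the units of the state.
- read_state(): the state, without advancing time (a new reading comes with each control period).
- read_camera(name): name is "scene" or "top" or "wrist"; returns the picture (384x512x3 uint8, red, green, blue); there is no depth.
- calibration(name): a dict with "camera_matrix" (3x3 intrinsics, pixels), "rvec" (rotation vector, rad) and "tvec" (3), from world to camera coordinates, as OpenCV has them. Camera axes: x right, y down, z forward; pixel columns grow to the right and rows downward; lengths in m; the calibration is good to about 2 mm. A picture is of the moment at which its call begins: read the wrist's pose just before it. calibration takes no time and is no camera call; for the wrist camera it gives the pose at the moment of the call.
- finish_job(): hands the job in; it is judged then, once.
The state is a dict: "time": time; "q": joint angles; "joint_vel": joint speeds; "joint_torque": joint torques, N m; "tool_pos": TCP position; "tcp_rot": TCP orientation; "wrist_force": force on the tool from outside, world axes, zero at the start; "torque": the same for the moment, N m; "width": opening from 0.0 (shut) to 1.0 (fully open); "grip_force": force on a finger pad.
Only numpy, scipy, OpenCV 4.12 (cv2) and the standard library are available. Lean on these libraries where they do the work, as an engineer would, in place of code of your own. Each camera call takes 0.05 s, during which the arm holds its last target. There are 200 camera calls.

## Working session

There is one attempt and no reset: what is moved stays moved. The work goes in short steps, Python scripts to look and compute and a tool call to move; the robot and the scene stay as the last step left them, time stands still between calls to the robot, and variables do not carry over. Pictures are saved under pics/ and viewed, at most 15 in all, crops included, and the job is handed in when it is done.

Besides the shell and the picture viewer there is one more tool, called after "Emit:" as name(argument=value, ...) on one line, values as JSON. move_arm: Moves the arm, as the interface text tells. Its arguments: {"type":"object","properties":{"series":{"type":"array"},"grip_force":{"type":"number"}},"required":["series"]}

```bash
mkdir -p pics; ls; python3 - <<'E'
from workcell import *
import cv2,numpy as np
s=read_state();print(s)
for n in("top","scene"):
    im=read_camera(n);cv2.imwrite(f"pics/{n}0.png",im[:,:,::-1]);c=calibration(n);print(n,c)
E
```

```text
pics
{'time': 0.0, 'q': array([ 1.14013181e+00,  2.64754706e-01,  1.60538821e+00, -1.37288118e-05,
        1.27371790e+00, -3.68812465e-02]), 'joint_vel': array([-0.00025961, -0.00065897, -0.00022223, -0.00137214,  0.00026922,
        0.00238621]), 'joint_torque': array([ 2.51158686e-03, -5.15113592e+01, -3.67315865e+01,  1.37933534e-04,
        1.26971505e-02,  8.91022637e-06]), 'tool_pos': array([0.25867791, 0.62268006, 0.2379533 ]), 'tcp_rot': array([-0.61445768, -3.08039174,  0.00347011]), 'wrist_force': array([-0.07333567,  0.65984093, -0.44382426]), 'torque': array([-0.02647891, -0.01332229, -0.01104534]), 'grip_force': 0.0, 'width': 0.9986300020791393}
top {'camera_matrix': array([[483.74532573,   0.        , 262.61497862],
       [  0.        , 483.74532573, 191.86472158],
       [  0.        ,   0.        ,   1.        ]]), 'rvec': array([ 2.20695686, -2.18776543,  0.08818351]), 'tvec': array([-0.06115189,  0.50074587,  1.26923015])}
scene {'camera_matrix': array([[385.10051716,   0.        , 259.80314815],
       [  0.        , 385.10051716, 196.20724119],
       [  0.        ,   0.        ,   1.        ]]), 'rvec': array([ 0.6636564 ,  2.6752105 , -1.06283004]), 'tvec': array([ 0.45577835, -0.05804997,  1.26335334])}
```

View pics/top0.png

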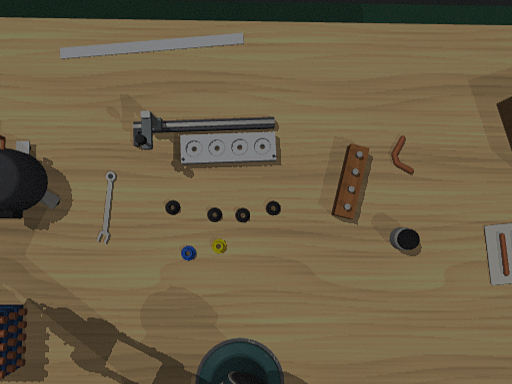

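View pics/scene0.png

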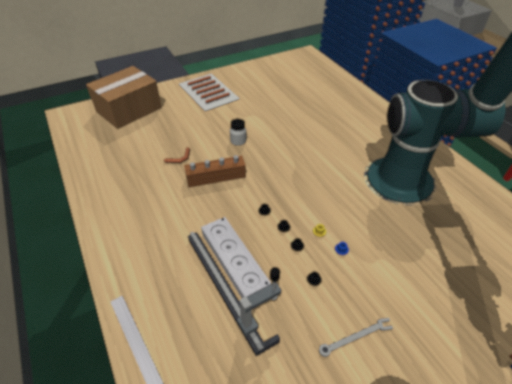

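The top view shows four black bushes at about (173,207), (215,214), (243,214) and (273,208). Pockets are at (194,149) to (262,146), and pins at (360,154) to (348,206). The gauge is parked at (145,130). The scene view agrees with this, and the blue and yellow look-alikes lie nearer the robot.

```bash
cat > h.py <<'E'
from workcell import *
import cv2,numpy as np
from scipy.spatial.transform import Rotation as R
def ray(c,p):
    Rm=cv2.Rodrigues(c["rvec"])[0]
    u=cv2.undistortPoints(np.float64([[p]]),c["camera_matrix"],None)[0,0]
    d=Rm.T@np.array([u[0],u[1],1]);o=-Rm.T@c["tvec"].ravel();return o,d/np.linalg.norm(d)
def plane(c,p,z):
    o,d=ray(c,p);return o+d*(z-o[2])/d[2]
def tri(rays):
    A=sum(np.eye(3)-np.outer(d,d) for o,d in rays);b=sum((np.eye(3)-np.outer(d,d))@o for o,d in rays)
    X=np.linalg.solve(A,b);return X,max(np.linalg.norm(np.cross(X-o,d)) for o,d in rays)
def proj(c,X):
    return cv2.projectPoints(np.float64(X).reshape(-1,1,3),c["rvec"],c["tvec"],c["camera_matrix"],None)[0][:,0]
def blobs(mask,a0,a1):
    n,l,s,ce=cv2.connectedComponentsWithStats(mask.astype(np.uint8))
    return [(ce[i],s[i,4],s[i,2],s[i,3]) for i in range(1,n) if a0<=s[i,4]<=a1]
def delta(target,yaw_deg=None):
    "shift needed (tool axes, cm) to TCP target"
    s=read_state();T=R.from_rotvec(s["tcp_rot"]);return T.inv().apply(np.array(target)-s["tool_pos"])*100
E
python3 - <<'E'
from h import *
np.set_printoptions(precision=4,suppress=True)
ct=calibration("top");cs=calibration("scene")
t=cv2.imread("pics/top0.png");s=cv2.imread("pics/scene0.png")
def dark(im,y0,y1,x0,x1,th=50):
    m=np.zeros(im.shape[:2],np.uint8);m[y0:y1,x0:x1]=im[y0:y1,x0:x1].max(2)<th;return m
bt=sorted([b for b in blobs(dark(t,190,235,150,300),60,600)],key=lambda b:b[0][0]);print("top",[(np.round(b[0],1),*b[1:]) for b in bt])
bs=sorted([b for b in blobs(dark(s,195,300,250,335),30,600)],key=lambda b:-b[0][0]);print("scene",[(np.round(b[0],1),*b[1:]) for b in bs])
for b in bt:print("bush z10",plane(ct,b[0],.012)[:2])
rough=lambda a,b:tri([ray(ct,a),ray(cs,b)])
for a,b in(((194,149),(264,280)),((217,148),(242,265)),((239,147),(227,247)),((262,146),(217,231))):print("pocket",plane(ct,a,.036)[:2])
for p in((360,154),(355,172),(351,189),(348,206)):print("pin",plane(ct,p,.075)[:2])
c=calibration("wrist");Rm=cv2.Rodrigues(c["rvec"])[0];st=read_state();T=R.from_rotvec(st["tcp_rot"])
print("wristcam in tool",T.inv().apply(-Rm.T@c["tvec"].ravel()-st["tool_pos"]),"\n",T.as_matrix().T@Rm.T,c["camera_matrix"])
E
```

```text
top [(array([172.5, 207.1]), np.int32(147), np.int32(14), np.int32(14)), (array([214.3, 214.5]), np.int32(141), np.int32(14), np.int32(14)), (array([242.5, 214.8]), np.int32(142), np.int32(14), np.int32(14)), (array([272.7, 207.8]), np.int32(137), np.int32(14), np.int32(14))]
scene [(array([313.8, 278.5]), np.int32(109), np.int32(12), np.int32(12)), (array([297. , 244.5]), np.int32(89), np.int32(11), np.int32(11)), (array([283.5, 225.8]), np.int32(77), np.int32(10), np.int32(10)), (array([274.5, 274.3]), np.int32(89), np.int32(8), np.int32(14)), (array([264.2, 209.4]), np.int32(69), np.int32(10), np.int32(9))]
bush z10 [0.4587 0.1819]
bush z10 [0.4401 0.0708]
bush z10 [ 0.44   -0.0038]
bush z10 [ 0.4592 -0.0842]
pocket [0.6111 0.1246]
pocket [0.6144 0.0644]
pocket [0.6177 0.0066]
pocket [ 0.621  -0.0538]
pin [ 0.5969 -0.3041]
pin [ 0.5505 -0.2911]
pin [ 0.5069 -0.2807]
pin [ 0.4636 -0.2729]
wristcam in tool [ 0.0768  0.0005 -0.1331] 
 [[-0.0003 -0.9528 -0.3036]
 [ 1.     -0.0001 -0.0007]
 [ 0.0006 -0.3036  0.9528]] [[307.5056   0.     252.414 ]
 [  0.     307.5056 194.802 ]
 [  0.       0.       1.    ]]
```

Emit:
move_arm(series=[4, 0, 0, 0, 0, 0, -8.6, 4, 0, 0, 0, 0, 0, -8.6, 4, 0, 0, 0, 0, 0, -8.6, 4, -1.82, -5.14, -0.1, 0, 0, 0, 4, -1.82, -5.14, -0.1, 0, 0, 0])

```text
time: 0.72
tool_pos: [0.3011, 0.5216, 0.2403]
tcp_rot: [0.091, -3.14, 0.002]
wrist_force: [0.5, 0.0, 1.9]
width: 0.462
grip_force: 0.0
```

Emit:
move_arm(series=[4, -1.82, -5.14, -0.1, 0, 0, 0, 4, -1.82, -5.14, -0.1, 0, 0, 0, 4, -1.82, -5.14, -0.1, 0, 0, 0, 4, -1.82, -5.14, -0.1, 0, 0, 0, 4, -1.82, -5.14, -0.1, 0, 0, 0])

```text
time: 1.35
tool_pos: [0.4067, 0.2695, 0.246]
tcp_rot: [0.089, -3.14, 0.0]
wrist_force: [0.6, -0.0, 0.3]
width: 0.472
grip_force: 0.0
```

Emit:
move_arm(series=[4, -1.82, -5.14, -0.1, 0, 0, 0, 4, -1.82, -5.14, -0.1, 0, 0, 0, 4, -1.82, -5.14, -0.1, 0, 0, 0, 4, 0, 0, 0, 0, 0, 0])

```text
time: 1.85
tool_pos: [0.4705, 0.1172, 0.249]
tcp_rot: [0.08, -3.14, 0.002]
wrist_force: [-0.7, 0.5, -0.3]
width: 0.471
grip_force: 0.0
```

```bash
python3 - <<'E'
from h import *
s=read_state();c=calibration("wrist");im=read_camera("wrist");cv2.imwrite("pics/w1.png",im[:,:,::-1]);np.savez("w1.npz",**c)
print(s["tool_pos"],R.from_rotvec(s["tcp_rot"]).as_matrix(),s["q"])
E
```

```text
[0.47054516 0.11719847 0.24901679] [[-9.98701961e-01 -5.09349973e-02 -1.37988368e-04]
 [-5.09348317e-02  9.98701463e-01 -1.01510503e-03]
 [ 1.89513557e-04 -1.00675897e-03 -9.99999475e-01]] [ 1.93411733e-01 -1.07620974e-01  1.98482557e+00 -1.01691878e-03
  1.26471873e+00 -1.42803499e+00]
```

View pics/w1.png

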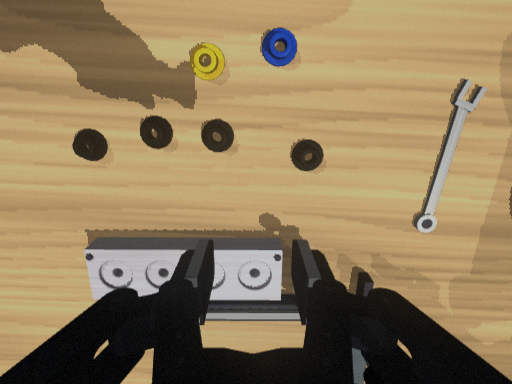

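The wrist view shows bushes at (90,144), (156,132), (217,135) and (307,155), with the rail below them partly hidden by the fingers. I'll move ahead for a clear second view.

Emit:
move_arm(series=[4, -3.4, -3, 0, 0, 0, 0, 4, -3.4, -3, 0, 0, 0, 0, 4, -3.4, -3, 0, 0, 0, 0, 4, 0, 0, 0, 0, 0, 0, 4, 0, 0, 0, 0, 0, 0])

```text
time: 2.52
tool_pos: [0.5758, 0.0377, 0.2486]
tcp_rot: [0.09, -3.138, -0.001]
wrist_force: [-0.5, 0.4, 0.5]
width: 0.468
grip_force: 0.0
```

```bash
python3 - <<'E'
from h import *
s=read_state();c=calibration("wrist");im=read_camera("wrist");cv2.imwrite("pics/w2.png",im[:,:,::-1]);np.savez("w2.npz",**c)
print(s["tool_pos"])
E
```

```text
[0.57579864 0.03768843 0.24857336]
```

View pics/w2.png

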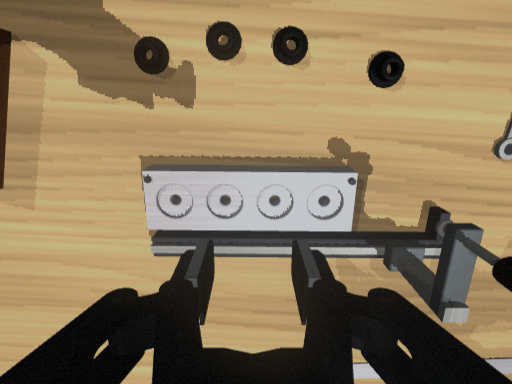

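Emit:
move_arm(series=[4, 0, -6, 0, 0, 0, 0, 4, 0, -6, 0, 0, 0, 0, 4, 0, -6, 0, 0, 0, 0, 4, 0, 0, 0, 0, 0, 0, 4, 0, 0, 0, 0, 0, 0])

```text
time: 3.2
tool_pos: [0.5863, -0.142, 0.2493]
tcp_rot: [0.089, -3.14, -0.002]
wrist_force: [-0.8, -0.3, 0.1]
width: 0.467
grip_force: 0.0
```

```bash
python3 - <<'E'
from h import *
s=read_state();c=calibration("wrist");im=read_camera("wrist");cv2.imwrite("pics/w3.png",im[:,:,::-1]);np.savez("w3.npz",**c)
print(s["tool_pos"])
E
```

```text
[ 0.58628029 -0.14202067  0.24928065]
```

View pics/w3.png

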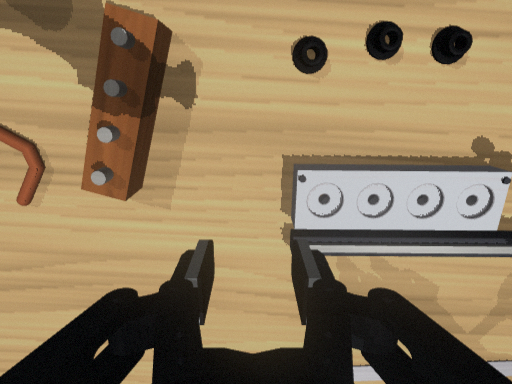

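Wrist views 2 and 3 show all four pocket bores, at (176,200) to (323,201) in w2 and (324,199) to (474,201) in w3. The pin heads are at (121,36), (115,87), (107,134) and (101,177) in w3.

```bash
cat >> h.py <<'E'
np.set_printoptions(precision=4,suppress=True)
def darkblobs(im,th,roi,a0,a1):
    x0,y0,x1,y1=roi;m=np.zeros(im.shape[:2],np.uint8);m[y0:y1,x0:x1]=im[y0:y1,x0:x1].max(2)<th
    return blobs(m,a0,a1)
def ell(im,th,roi,a0):
    "filled dark outlines -> ellipse (centre, axes)"
    x0,y0,x1,y1=roi;m=np.zeros(im.shape[:2],np.uint8);m[y0:y1,x0:x1]=im[y0:y1,x0:x1].max(2)<th
    cs=cv2.findContours(m,cv2.RETR_EXTERNAL,cv2.CHAIN_APPROX_NONE)[0]
    return [cv2.fitEllipse(k) for k in cs if cv2.contourArea(k)>a0]
E
python3 - <<'E'
from h import *
W={i:(cv2.imread(f"pics/w{i}.png"),dict(np.load(f"w{i}.npz"))) for i in(1,2,3)}
print("BUSH")
for i,roi in((1,(60,100,340,180)),(2,(130,10,420,90)),(3,(280,10,490,80))):
    im,c=W[i]
    for e in sorted(ell(im,60,roi,500),key=lambda e:e[0][0]):
        P=plane(c,e[0],.0035);o=ray(c,e[0])[0];print(i,np.round(e[0],1),np.round(e[1],1),P[:2],"deg",np.degrees(np.arctan2(np.hypot(*(P-o)[:2]),o[2])))
print("POCKET bores")
B={}
for i,roi in((2,(155,185,340,218)),(3,(305,185,490,218))):
    im,c=W[i];B[i]=sorted([b for b in darkblobs(im,110,roi,25,250)],key=lambda b:b[0][0]);print(i,[(np.round(b[0],1),*b[1:]) for b in B[i]])
for a in B[2]:
    for b in B[3]:
        X,e=tri([ray(W[2][1],a[0]),ray(W[3][1],b[0])])
        if e<.003 and abs(X[2]-.03)<.02:print(X,e,plane(W[2][1],a[0],.03)[:2],plane(W[3][1],b[0],.03)[:2])
im,c=W[3];h=cv2.cvtColor(im,cv2.COLOR_BGR2HSV)
m=np.zeros(h.shape[:2],np.uint8);m[15:195,85:140]=h[15:195,85:140,1]<60
print("PIN")
for b in blobs(m,60,800):print(np.round(b[0],1),b[1:],plane(c,b[0],.075)[:2])
E
```

```text
BUSH
1 [ 89.7 144.6] [29.1 33.7] [ 0.4599 -0.084 ] deg 28.579298521944068
1 [155.8 131.8] [29.4 32.3] [ 0.4403 -0.0022] deg 18.056636614996478
1 [217.1 135.3] [29.6 31.1] [0.4407 0.0722] deg 9.261261994610981
1 [306.6 154.9] [28.8 30.4] [0.4591 0.1835] deg 14.044557491339344
2 [150.9  55.1] [32.7 37.6] [ 0.4605 -0.0836] deg 17.877597909143713
2 [223.2  40.5] [33.7 37.3] [ 0.441  -0.0026] deg 10.193206162415429
2 [289.8  45.2] [33.8 37.1] [0.4414 0.0718] deg 10.351431254452596
2 [385.4  69. ] [32.2 37.1] [0.4598 0.1833] deg 22.12627797950069
3 [309.3  54.4] [33.1 36.4] [ 0.4604 -0.0847] deg 11.683090493542084
3 [383.7  39.9] [33.2 39.1] [ 0.441  -0.0036] deg 22.524154782188827
3 [450.5  44.3] [33.  42.3] [0.4412 0.0719] deg 30.906627182360168
POCKET bores
2 [(array([168.9, 213. ]), np.int32(48), np.int32(26), np.int32(14)), (array([175.4, 199.2]), np.int32(77), np.int32(10), np.int32(10)), (array([223.5, 213.6]), np.int32(52), np.int32(33), np.int32(13)), (array([224.9, 199.8]), np.int32(75), np.int32(11), np.int32(9)), (array([274.3, 200.1]), np.int32(74), np.int32(10), np.int32(9)),
[... 817 characters left out ...]
-0.0539]
[0.6196 0.0067 0.0275] 3.4221483621293684e-05 [0.6188 0.0068] [0.6188 0.0056]
[0.6168 0.0667 0.027 ] 1.3785586575039747e-05 [0.6158 0.0665] [0.6159 0.0649]
[0.625  0.0806 0.0339] 0.002737616622912529 [0.6294 0.0815] [0.6234 0.0823]
[0.614  0.1269 0.0267] 1.4229264202497291e-05 [0.613 0.126] [0.6131 0.1244]
[0.6274 0.1389 0.0322] 0.000981176569722122 [0.6293 0.1397] [0.6271 0.1403]
PIN
[121.9  37.6] (np.int32(362), np.int32(24), np.int32(22)) [ 0.4654 -0.2668]
[114.6  87.7] (np.int32(316), np.int32(23), np.int32(18)) [ 0.5088 -0.2767]
[107.7 133.7] (np.int32(290), np.int32(23), np.int32(16)) [ 0.5523 -0.2869]
[101.3 175.9] (np.int32(268), np.int32(22), np.int32(17)) [ 0.5958 -0.2972]
```

Emit:
move_arm(series=[4, 4.1, 2.13, 1.63, 0, 0, 0, 4, 4.1, 2.13, 1.63, 0, 0, 0, 4, 4.1, 2.13, 1.63, 0, 0, 0, 4, 0, 0, 0, 0, 0, 0, 4, 0, 0, 0, 0, 0, 0], grip_force=30)

```text
time: 3.88
tool_pos: [0.4611, -0.0854, 0.2012]
tcp_rot: [-0.092, 3.138, -0.001]
wrist_force: [0.8, -1.4, 0.2]
width: 0.468
grip_force: 0.0
```

```bash
cat >> h.py <<'E'
def snap(name):
    s=read_state();c=calibration("wrist");im=read_camera("wrist")[:,:,::-1].copy();cv2.imwrite(f"pics/{name}.png",im);return s,c,im
def bush(guess,z=.0035,name="b",r=40):
    s,c,im=snap(name);p=proj(c,[*guess,z])[0].astype(int)
    roi=(max(p[0]-r,0),max(p[1]-r,0),p[0]+r,p[1]+r)
    out=[plane(c,e[0],z) for e in ell(im,60,roi,600)];E=ell(im,60,roi,600)
    for e,P in zip(E,out):print("bush",P[:2],"px",np.round(e[0],1),np.round(e[1],1),"tool shift cm to TCP z.016:",delta([*P[:2],.016]))
    print("tcp",s["tool_pos"],"F",s["wrist_force"]);return s,c,im
E
python3 -c "
from h import *
bush((.4604,-.0844),name='b0')"
```

```text
bush [ 0.4596 -0.0847] px [253.4 168.3] [32.9 33.2] tool shift cm to TCP z.016: [ 0.2792  0.1494 18.5683]
tcp [ 0.4611 -0.0854  0.2012] F [ 0.8185 -1.3755  0.2471]
```

Emit:
move_arm(series=[4, 0.12, 0.08, 5, 0, 0, 0, 4, 0, 0, 5, 0, 0, 0, 4, 0, 0, 5, 0, 0, 0, 4, 0, 0, 3.5, 0, 0, 0, 4, 0, 0, 0, 0, 0, 0])

```text
time: 4.55
tool_pos: [0.459, -0.0856, 0.0138]
tcp_rot: [0.089, -3.137, -0.002]
wrist_force: [-0.1, 0.1, -0.2]
width: 0.472
grip_force: 0.0
```

Emit:
move_arm(series=[2, 0, 0, 0, 0, 0, 0, 2, 0, 0, 0, 0, 0, 0, 2, 0, 0, 0, 0, 0, 0, 2, 0, 0, 0, 0, 0, 0])

```text
time: 5.05
tool_pos: [0.4604, -0.0861, 0.0167]
tcp_rot: [-0.089, 3.138, -0.001]
wrist_force: [0.7, -0.1, 4.4]
width: 0.278
grip_force: 29.8
```

```bash
python3 -c "
from h import *
s,c,im=snap('g0');print(s['tool_pos'],s['tcp_rot'],s['wrist_force'],s['grip_force'],s['width'])
cv2.imwrite('pics/g0c.png',cv2.resize(cv2.convertScaleAbs(im[160:384,120:400],alpha=2.5),None,fx=2,fy=2))"
```

```text
[ 0.4604 -0.0861  0.0167] [-0.0886  3.1377 -0.0011] [ 0.7025 -0.1424  4.4382] 29.81545340269804 0.27774403914462414
```

View pics/g0c.png

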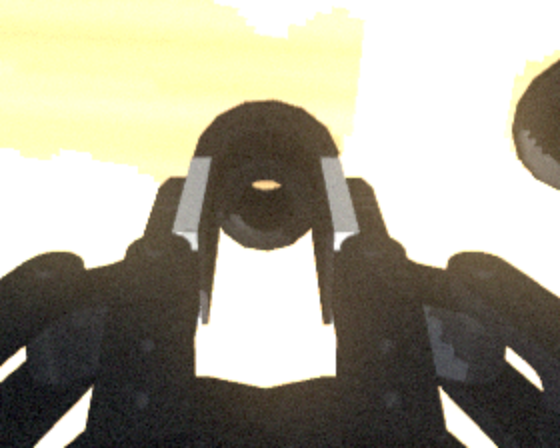

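The crop shows the bush flange and sleeve centred between the pads. It is gripped at 30 N. I'll lift it and hover over pocket 0.

Emit:
move_arm(series=[2, 0, 0, -4.6, 0, 0, 0, 2, 0, 0, -4.6, 0, 0, 0, 2, 0, 0, -4.6, 0, 0, 0, 2, 0, 0, -4.7, 0, 0, 0])

```text
time: 5.6
tool_pos: [0.4585, -0.0857, 0.2017]
tcp_rot: [0.089, -3.14, -0.0]
wrist_force: [1.6, -0.5, -0.6]
width: 0.274
grip_force: 29.8
```

Emit:
move_arm(series=[2, -5.44, 0.77, 0, 0, 0, 0, 2, -5.44, 0.77, 0, 0, 0, 0, 2, -5.44, 0.77, 0, 0, 0, 0, 2, 0, 0, 0, 0, 0, 0, 2, 0, 0, 0, 0, 0, 0])

```text
time: 6.22
tool_pos: [0.6198, -0.0535, 0.1994]
tcp_rot: [0.089, -3.138, -0.0]
wrist_force: [0.7, 0.4, -0.7]
width: 0.275
grip_force: 29.8
```

```bash
cat >> h.py <<'E'
M_R=np.array([[0,-.9528,-.3036],[1,0,0],[0,-.3036,.9528]]);M_T=np.array([.0768,.0005,-.1331])
K=np.array([[307.5056,0,252.414],[0,307.5056,194.802],[0,0,1]])
def rel(px,down):
    "pixel -> tool x,y (cm) at a depth 'down' (m) below the TCP"
    d=M_R@np.linalg.solve(K,[px[0],px[1],1]);return 100*(M_T+d*(down-M_T[2])/d[2])[:2]
def relpx(x,y,down):
    v=K@(M_R.T@(np.array([x,y,down])-M_T));return v[:2]/v[2]
def find(name,down,th,a0,r,guess=(0,0),inner=False):
    s,c,im=snap(name);g=relpx(*guess,down);roi=[int(max(v,0)) for v in(g[0]-r,g[1]-r,g[0]+r,g[1]+r)]
    for e in ell(im,th,roi,a0):print("px",np.round(e[0],1),"axes",np.round(e[1],1),"tool xy cm",rel(e[0],down))
    print("tcp",s["tool_pos"],"rot",s["tcp_rot"],"F",s["wrist_force"],"w",s["width"],"t",s["time"])
    return im,g
E
python3 -c "
from h import *
print('b_rel',rel((253.4,168.3),.2005-.0035))
im,g=find('p0',.2-.03,110,30,25);print(g)
v=read_state()
cv2.imwrite('pics/p0c.png',cv2.resize(im[100:384,120:400],None,fx=2,fy=2))"
```

```text
b_rel [0.2117 0.1581]
px [252.5 178.9] axes [10.5 11.7] tool xy cm [-0.2797  0.0588]
tcp [ 0.6198 -0.0535  0.1994] rot [ 0.0892 -3.1378 -0.0002] F [ 0.6817  0.4403 -0.7287] w 0.2749113283311304 t 6.225
[251.9214 176.2339]
```

View pics/p0c.png

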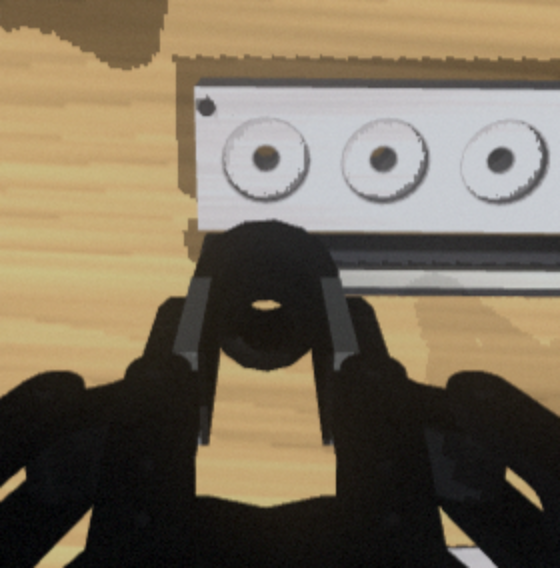

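The crop shows the pocket 0 bore at (252.5,179) in the full image, with the bush held level and centred between the pads. I'll lower it to just above the rail and compare the edges up close.

Emit:
move_arm(series=[2, -0.25, 0, 5, 0, 0, 0, 2, 0, 0, 5, 0, 0, 0, 2, 0, 0, 4.2, 0, 0, 0, 2, 0, 0, 0, 0, 0, 0, 2, 0, 0, 0, 0, 0, 0])

```text
time: 6.9
tool_pos: [0.6238, -0.0538, 0.0604]
tcp_rot: [-0.088, 3.138, -0.001]
wrist_force: [0.6, 0.5, 0.3]
width: 0.274
grip_force: 29.8
```

```bash
python3 -c "
from h import *
zs=[];D=[]
for i in range(6):
    s,c,im=snap('c0');zs.append(s['tool_pos']);Rm=cv2.Rodrigues(c['rvec'])[0];T=R.from_rotvec(s['tcp_rot']);D.append(T.inv().apply(-Rm.T@c['tvec'].ravel()-s['tool_pos']))
    print(s['tool_pos'],D[-1])
print(np.mean(zs,0))
cv2.imwrite('pics/c0c.png',cv2.resize(cv2.convertScaleAbs(im[180:330,160:345],alpha=2),None,fx=4,fy=4,interpolation=cv2.INTER_CUBIC))"
```

```text
[ 0.6238 -0.0538  0.0604] [ 0.0767  0.     -0.1331]
[ 0.6247 -0.0538  0.0612] [ 0.0767  0.     -0.133 ]
[ 0.6251 -0.0538  0.0614] [ 0.0767  0.     -0.1331]
[ 0.6252 -0.0537  0.0614] [ 0.0767  0.     -0.133 ]
[ 0.625  -0.0536  0.061 ] [ 0.0767 -0.     -0.133 ]
[ 0.6247 -0.0536  0.0606] [ 0.0767  0.     -0.133 ]
[ 0.6247 -0.0537  0.061 ]
```

View pics/c0c.png

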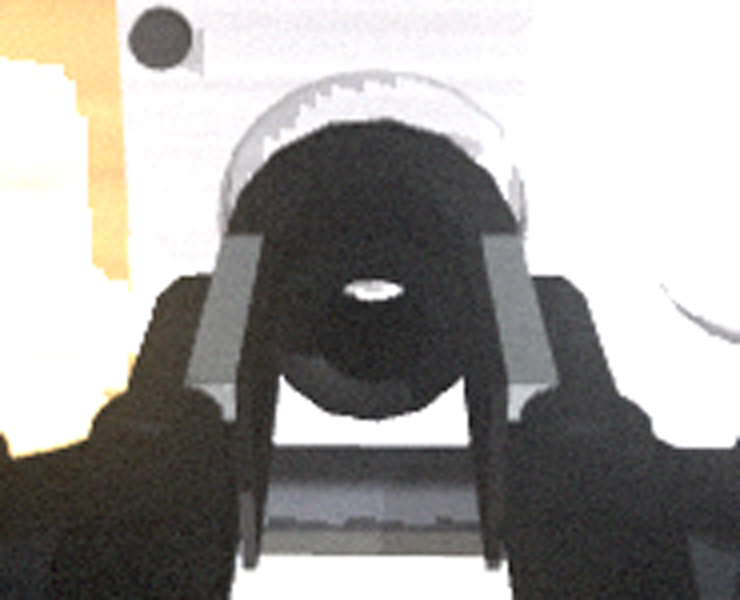

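```bash
python3 -c "
from h import *
M_T[1]=0
print('flange near edge',rel((253,209.5),.0167),'pocket near rim',rel((253,197.5),.025))
print('flange far edge',rel((253,284.2),.0117))
for px in ((214.5,232),(290.7,232)):print('pocket sides',rel(px,.025))
for px in ((217,235),(290,235)):print('flange sides',rel(px,.0167))
print(read_state()['tool_pos'])
"
```

```text
flange near edge [2.1059 0.0304] pocket near rim [2.4891 0.0317]
flange far edge [-2.0443  0.0319]
pocket sides [ 0.4512 -2.1279]
pocket sides [0.4512 2.1488]
flange sides [ 0.656  -1.8893]
flange sides [0.656  2.0052]
[ 0.6244 -0.0535  0.0601]
```

Emit:
move_arm(series=[2, 0.3, -0.02, 0, 0, 0, 0, 2, 0, 0, 0, 0, 0, 0, 2, 0, 0, 0.5, 0, 0, 0, 2, 0, 0, 0.5, 0, 0, 0, 2, 0, 0, 0, 0, 0, 0])

```text
time: 7.82
tool_pos: [0.622, -0.0539, 0.0495]
tcp_rot: [-0.089, 3.137, -0.001]
wrist_force: [0.2, -0.2, 6.1]
width: 0.272
grip_force: 30.4
```

Emit:
move_arm(series=[2, 0, 0, 0.4, 0, 0, 0, 2, 0, 0, 0, 0, 0, 0, 2, 0, 0, 0, 0, 0, 0])

```text
time: 8.2
tool_pos: [0.6228, -0.0539, 0.0479]
tcp_rot: [-0.089, 3.136, -0.001]
wrist_force: [-2.6, 0.2, 15.4]
width: 0.278
grip_force: 31.4
```

Emit:
move_arm(series=[4, 0, 0, 0, 0, 0, 0, 4, 0, 0, 0, 0, 0, 0, 4, 0, 0, -5, 0, 0, 0, 4, 0, 0, -5, 0, 0, 0, 4, 0, 0, -5.2, 0, 0, 0])

```text
time: 8.82
tool_pos: [0.6194, -0.0537, 0.1963]
tcp_rot: [0.089, -3.138, -0.001]
wrist_force: [1.4, -0.0, 0.3]
width: 0.468
grip_force: 0.0
```

```bash
python3 -c "
from h import *
s,c,im=snap('s0');print(s['tool_pos'],s['wrist_force'])
cv2.imwrite('pics/s0c.png',cv2.resize(cv2.convertScaleAbs(im[130:230,180:330],alpha=2),None,fx=4,fy=4,interpolation=cv2.INTER_CUBIC))"
```

```text
[ 0.6194 -0.0537  0.1963] [ 1.4312 -0.0435  0.2668]
```

View pics/s0c.png

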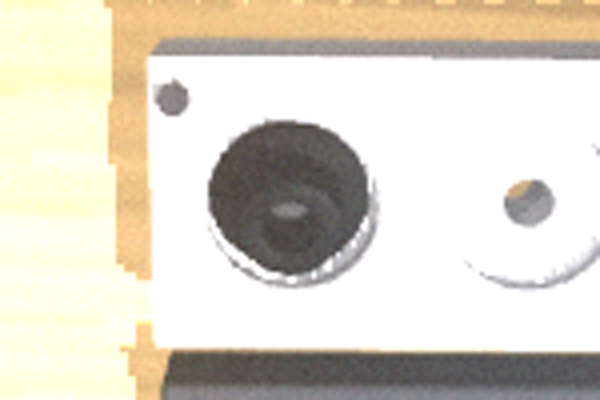

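Emit:
move_arm(series=[4, 4.47, 1.51, 0, 0, 0, 0, 4, 4.47, 1.51, 0, 0, 0, 0, 4, 4.47, 1.51, 0, 0, 0, 0, 4, 4.47, 1.51, 0, 0, 0, 0, 4, 0, 0, 0, 0, 0, 0])

```text
time: 9.5
tool_pos: [0.4347, -0.0029, 0.1946]
tcp_rot: [0.09, -3.137, -0.001]
wrist_force: [-0.3, -0.9, 0.5]
width: 0.469
grip_force: 0.0
```

Emit:
move_arm(series=[4, 0, 0, 0, 0, 0, 0, 4, 0, 0, 0, 0, 0, 0])

```text
time: 9.75
tool_pos: [0.4396, -0.0038, 0.1965]
tcp_rot: [-0.088, 3.14, -0.0]
wrist_force: [-0.2, 0.4, -1.2]
width: 0.467
grip_force: 0.0
```

```bash
cat >> h.py <<'E'
def yawdelta(t,s):
    T=R.from_rotvec(s["tcp_rot"]).as_matrix();y=T[:2,1]/np.linalg.norm(T[:2,1]);x=np.array([-y[1],y[0]])
    d=np.array(t)-s["tool_pos"];return 100*np.array([x@d[:2],y@d[:2],-d[2]])
def bush(guess,zt=.016,z=.0035,name="b",r=45):
    s,c,im=snap(name);p=proj(c,[*guess,z])[0].astype(int)
    roi=(max(p[0]-r,0),max(p[1]-r,0),p[0]+r,p[1]+r)
    for e in ell(im,60,roi,600):
        P=plane(c,e[0],z);print("bush",P[:2],"px",np.round(e[0],1),np.round(e[1],1),"shift cm",yawdelta([*P[:2],zt],s))
    print("tcp",s["tool_pos"],"t",s["time"]);return s,c,im
E
python3 -c "
from h import *
bush((.4408,-.0028),name='b1')"
```

```text
bush [ 0.4401 -0.003 ] px [253.4 171.3] [33.4 34.2] shift cm [-0.0551  0.0819 18.0519]
tcp [ 0.4396 -0.0038  0.1965] t 9.75
```

The crop shows bush 0 lying flat inside pocket 0, its flange below the rim. Next is bush 1.

Emit:
move_arm(series=[4, -0.06, 0.08, 5, 0, 0, 0, 4, 0, 0, 5, 0, 0, 0, 4, 0, 0, 5, 0, 0, 0, 4, 0, 0, 3, 0, 0, 0, 4, 0, 0, 0, 0, 0, 0])

```text
time: 10.42
tool_pos: [0.4368, -0.0028, 0.0138]
tcp_rot: [0.088, -3.134, -0.001]
wrist_force: [-0.2, 0.4, -0.3]
width: 0.466
grip_force: 0.0
```

Emit:
move_arm(series=[4, 0, 0, 0, 0, 0, 0, 4, 0, 0, 0, 0, 0, 0, 2, 0, 0, 0, 0, 0, 0, 2, 0, 0, 0, 0, 0, 0, 2, 0, 0, 0, 0, 0, 0])

```text
time: 11.05
tool_pos: [0.4405, -0.0028, 0.018]
tcp_rot: [-0.089, 3.137, -0.001]
wrist_force: [-0.1, 0.4, 5.5]
width: 0.271
grip_force: 29.1
```

Emit:
move_arm(series=[2, 0, 0, -4.5, 0, 0, 0, 2, 0, 0, -4.5, 0, 0, 0, 2, 0, 0, -4.5, 0, 0, 0, 2, -4.47, 0, 0, 0, 0, 0, 2, -4.47, 0, 0, 0, 0, 0])

```text
time: 11.68
tool_pos: [0.5301, 0.0024, 0.154]
tcp_rot: [-0.088, 3.136, -0.001]
wrist_force: [0.4, -0.2, -0.1]
width: 0.272
grip_force: 29.7
```

Emit:
move_arm(series=[2, -4.47, 0, 0, 0, 0, 0, 2, -4.47, 0, 0, 0, 0, 0, 2, 0, 0, 0, 0, 0, 0, 2, 0, 0, 0, 0, 0, 0, 2, 0, 0, 0, 0, 0, 0])

```text
time: 12.3
tool_pos: [0.6161, 0.0074, 0.1514]
tcp_rot: [0.089, -3.14, -0.0]
wrist_force: [0.1, -0.0, 0.2]
width: 0.271
grip_force: 29.7
```

```bash
cat >> h.py <<'E'
def bore(guess,z,zt,name="p",th=110,r=14,a0=30):
    s,c,im=snap(name);p=proj(c,[*guess,z])[0].astype(int)
    for e in ell(im,th,(p[0]-r,p[1]-r,p[0]+r,p[1]+r),a0):
        P=plane(c,e[0],z);print("bore",P[:2],"px",np.round(e[0],1),np.round(e[1],1),"shift cm",yawdelta([*P[:2],zt],s))
    print("guess shift",yawdelta([*guess,zt],s),"tcp",s["tool_pos"],"t",s["time"],"w",s["width"]);return s,c,im
E
python3 -c "
from h import *
bore((.6188,.0062),.03,.061,'p1')"
```

```text
bore [0.6195 0.0066] px [251.5 193.7] [10.6 14.1] shift cm [-0.3289 -0.0906  9.0416]
guess shift [-0.2594 -0.1304  9.0416] tcp [0.6161 0.0074 0.1514] t 12.3 w 0.27052695513301445
```

Emit:
move_arm(series=[2, -0.3, -0.11, 4.5, 0, 0, 0, 2, 0, 0, 4.5, 0, 0, 0, 2, 0, 0, 0, 0, 0, 0, 2, 0, 0, 0, 0, 0, 0, 2, 0, 0, 0, 0, 0, 0])

```text
time: 12.98
tool_pos: [0.6226, 0.0064, 0.0643]
tcp_rot: [-0.089, 3.136, -0.0]
wrist_force: [0.2, 1.1, -0.3]
width: 0.276
grip_force: 29.7
```

Emit:
move_arm(series=[2, 0, 0, 0, 0, 0, 0, 2, 0, 0, 0, 0, 0, 0])

```text
time: 13.22
tool_pos: [0.6212, 0.0064, 0.0625]
tcp_rot: [-0.089, 3.138, -0.0]
wrist_force: [-0.4, 0.4, -0.8]
width: 0.27
grip_force: 29.7
```

Emit:
move_arm(series=[2, 0.2, 0, 0, 0, 0, 0, 2, 0, 0, 0, 0, 0, 0, 2, 0, 0, 0, 0, 0, 0, 2, 0, 0, 0, 0, 0, 0, 2, 0, 0, 0, 0, 0, 0])

```text
time: 13.85
tool_pos: [0.6185, 0.0063, 0.0613]
tcp_rot: [0.089, -3.14, -0.0]
wrist_force: [-0.4, 0.7, -1.1]
width: 0.275
grip_force: 29.7
```

```bash
python3 -c "
from h import *
for i in range(4):
    s,c,im=snap('c1');print(s['tool_pos'])
cv2.imwrite('pics/c1c.png',cv2.resize(cv2.convertScaleAbs(im[180:330,160:345],alpha=2),None,fx=4,fy=4,interpolation=cv2.INTER_CUBIC))"
```

```text
[0.6185 0.0063 0.0613]
[0.6185 0.0063 0.0613]
[0.6185 0.0063 0.0613]
[0.6185 0.0063 0.0613]
```

View pics/c1c.png

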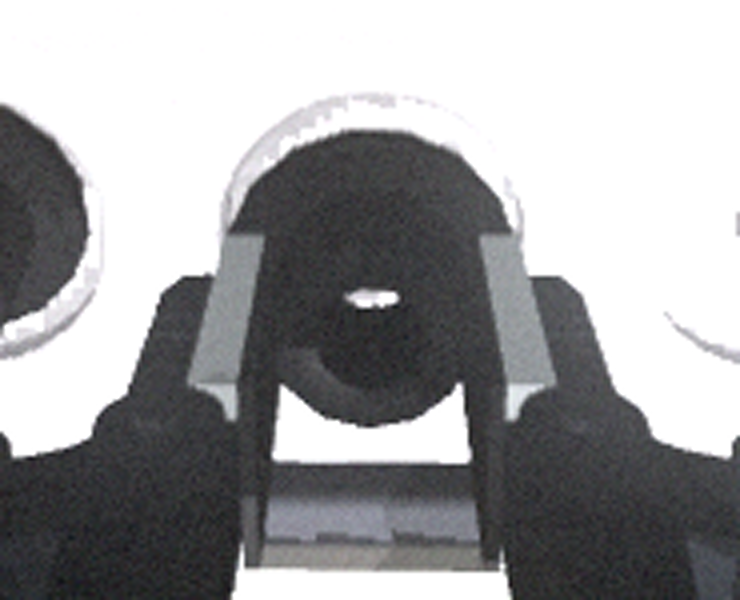

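Emit:
move_arm(series=[2, 0.17, 0, 0, 0, 0, 0, 2, 0, 0, 0, 0, 0, 0, 2, 0, 0, 0.5, 0, 0, 0, 2, 0, 0, 0.5, 0, 0, 0, 2, 0, 0, 0, 0, 0, 0])

```text
time: 14.68
tool_pos: [0.6177, 0.0063, 0.0519]
tcp_rot: [-0.089, 3.139, 0.0]
wrist_force: [1.5, 0.7, 3.3]
width: 0.269
grip_force: 30.0
```

Emit:
move_arm(series=[2, 0, 0, 0.4, 0, 0, 0, 2, 0, 0, 0, 0, 0, 0, 2, 0, 0, 0, 0, 0, 0])

```text
time: 15.05
tool_pos: [0.6174, 0.0061, 0.0481]
tcp_rot: [-0.089, 3.139, -0.0]
wrist_force: [0.4, 0.5, 5.6]
width: 0.27
grip_force: 30.2
```

Emit:
move_arm(series=[4, 0, 0, 0, 0, 0, 0, 4, 0, 0, 0, 0, 0, 0, 4, 0, 0, -5, 0, 0, 0, 4, 0, 0, -5, 0, 0, 0, 4, 0, 0, -5, 0, 0, 0])

```text
time: 15.68
tool_pos: [0.616, 0.0063, 0.1978]
tcp_rot: [0.089, -3.138, -0.0]
wrist_force: [-0.3, -0.1, -0.1]
width: 0.468
grip_force: 0.0
```

Emit:
move_arm(series=[4, 4.31, 1.89, 0, 0, 0, 0, 4, 4.31, 1.89, 0, 0, 0, 0, 4, 4.31, 1.89, 0, 0, 0, 0, 4, 4.31, 1.89, 0, 0, 0, 0, 4, 0, 0, 0, 0, 0, 0])

```text
time: 16.3
tool_pos: [0.4369, 0.0726, 0.1961]
tcp_rot: [0.092, -3.137, 0.0]
wrist_force: [0.6, -0.2, 0.3]
width: 0.464
grip_force: 0.0
```

Emit:
move_arm(series=[4, 0, 0, 0, 0, 0, 0, 4, 0, 0, 0, 0, 0, 0, 4, 0, 0, 0, 0, 0, 0, 4, 0, 0, 0, 0, 0, 0, 4, 0, 0, 0, 0, 0, 0])

```text
time: 16.92
tool_pos: [0.4406, 0.0719, 0.1973]
tcp_rot: [0.088, -3.14, 0.0]
wrist_force: [0.2, 0.1, 0.5]
width: 0.466
grip_force: 0.0
```

```bash
python3 -c "
from h import *
bush((.4411,.072),name='b2')"
```

```text
bush [0.4404 0.072 ] px [252.8 170.7] [33.3 34.1] shift cm [ 0.0219  0.0204 18.126 ]
tcp [0.4406 0.0719 0.1973] t 16.925
```

Emit:
move_arm(series=[4, 0, 0, 5, 0, 0, 0, 4, 0, 0, 5, 0, 0, 0, 4, 0, 0, 5, 0, 0, 0, 4, 0, 0, 3, 0, 0, 0, 4, 0, 0, 0, 0, 0, 0])

```text
time: 17.6
tool_pos: [0.4376, 0.0717, 0.015]
tcp_rot: [0.089, -3.134, 0.001]
wrist_force: [-0.3, -0.4, 0.2]
width: 0.47
grip_force: 0.0
```

Emit:
move_arm(series=[4, 0, 0, 0, 0, 0, 0, 4, 0, 0, 0, 0, 0, 0, 4, 0, 0, 0, 0, 0, 0, 4, 0, 0, 0, 0, 0, 0, 4, 0, 0, 0, 0, 0, 0])

```text
time: 18.23
tool_pos: [0.4406, 0.072, 0.0177]
tcp_rot: [-0.089, 3.14, 0.0]
wrist_force: [-0.2, -0.5, -0.2]
width: 0.469
grip_force: 0.0
```

Emit:
move_arm(series=[2, 0, 0, 0, 0, 0, 0, 2, 0, 0, 0, 0, 0, 0, 2, 0, 0, 0, 0, 0, 0, 2, 0, 0, 0, 0, 0, 0])

```text
time: 18.73
tool_pos: [0.4404, 0.072, 0.0176]
tcp_rot: [0.089, -3.14, 0.0]
wrist_force: [-1.8, -0.3, 5.2]
width: 0.27
grip_force: 29.4
```

Emit:
move_arm(series=[2, 0, 0, -4.5, 0, 0, 0, 2, 0, 0, -4.5, 0, 0, 0, 2, 0, 0, -4.5, 0, 0, 0, 2, -4.38, -0.4, 0, 0, 0, 0, 2, -4.38, -0.4, 0, 0, 0, 0])

```text
time: 19.35
tool_pos: [0.5299, 0.0691, 0.1537]
tcp_rot: [-0.089, 3.137, 0.0]
wrist_force: [-0.1, 0.1, -0.7]
width: 0.271
grip_force: 29.7
```

Emit:
move_arm(series=[2, -4.38, -0.4, 0, 0, 0, 0, 2, -4.38, -0.4, 0, 0, 0, 0, 2, 0, 0, 0, 0, 0, 0, 2, 0, 0, 4.5, 0, 0, 0, 2, 0, 0, 4.5, 0, 0, 0])

```text
time: 19.98
tool_pos: [0.6158, 0.066, 0.0616]
tcp_rot: [-0.089, 3.14, 0.0]
wrist_force: [-0.6, 0.3, 0.3]
width: 0.27
grip_force: 29.7
```

Emit:
move_arm(series=[2, 0, 0, 0, 0, 0, 0, 2, 0, 0, 0, 0, 0, 0, 2, 0, 0, 0, 0, 0, 0, 2, 0, 0, 0, 0, 0, 0, 2, 0, 0, 0, 0, 0, 0])

```text
time: 20.6
tool_pos: [0.617, 0.066, 0.0636]
tcp_rot: [-0.089, 3.138, 0.0]
wrist_force: [0.7, 0.4, -0.9]
width: 0.272
grip_force: 29.7
```

```bash
cat >> h.py <<'E'
def edges(name,grasp_z):
    "held bush just over a pocket: rows of near rim, flange near/far edge at the middle column -> x shift; columns -> y"
    s,c,im=snap(name);g=cv2.GaussianBlur(im.max(2),(3,3),0).astype(int);col=g[175:300,249:257].mean(1)
    print("tcp",s["tool_pos"],"col",col[:50].astype(int).tolist(),"far",col[90:125].astype(int).tolist());return s,c,im
E
python3 -c "
from h import *
s,c,im=edges('c2',.0173)
cv2.imwrite('pics/c2c.png',cv2.resize(cv2.convertScaleAbs(im[180:330,160:345],alpha=2),None,fx=4,fy=4,interpolation=cv2.INTER_CUBIC))
a=cv2.imread('pics/c1.png');g=cv2.GaussianBlur(a.max(2),(3,3),0).astype(int);print('c1',g[175:300,249:257].mean(1).astype(int)[:50].tolist())
"
```

```text
tcp [0.617  0.066  0.0636] col [142, 142, 142, 143, 144, 145, 145, 144, 142, 141, 140, 140, 141, 143, 143, 143, 143, 143, 144, 145, 147, 148, 148, 142, 130, 121, 122, 130, 138, 140, 139, 139, 139, 140, 142, 142, 142, 132, 99, 61, 41, 38, 39, 38, 37, 36, 36, 36, 36, 36] far [28, 28, 28, 28, 29, 28, 27, 27, 27, 27, 27, 27, 28, 31, 34, 36, 37, 36, 36, 35, 35, 36, 71, 153, 196, 158, 90, 50, 41, 41, 41, 41, 42, 42, 46]
c1 [95, 106, 125, 135, 137, 136, 135, 134, 135, 137, 138, 137, 136, 134, 133, 134, 134, 135, 136, 138, 138, 138, 138, 139, 139, 141, 141, 134, 121, 113, 117, 126, 134, 135, 134, 133, 120, 82, 46, 35, 36, 36, 34, 34, 33, 34, 34, 34, 34, 33]
```

Emit:
move_arm(series=[2, 0.2, 0, 0, 0, 0, 0, 2, 0, 0, 0, 0, 0, 0, 2, 0, 0, 0, 0, 0, 0, 2, 0, 0, 0.6, 0, 0, 0, 2, 0, 0, 0.6, 0, 0, 0])

```text
time: 21.28
tool_pos: [0.6142, 0.0658, 0.0499]
tcp_rot: [0.089, -3.14, 0.0]
wrist_force: [-0.4, 0.8, -1.2]
width: 0.273
grip_force: 29.7
```

Emit:
move_arm(series=[2, 0, 0, 0, 0, 0, 0, 2, 0, 0, 0.4, 0, 0, 0, 2, 0, 0, 0, 0, 0, 0, 2, 0, 0, 0, 0, 0, 0])

```text
time: 21.78
tool_pos: [0.6146, 0.0658, 0.0477]
tcp_rot: [-0.089, 3.14, -0.0]
wrist_force: [-1.8, -0.3, 6.7]
width: 0.266
grip_force: 30.2
```

Emit:
move_arm(series=[4, 0, 0, 0, 0, 0, 0, 4, 0, 0, 0, 0, 0, 0, 4, 0, 0, -5, 0, 0, 0, 4, 0, 0, -5, 0, 0, 0, 4, 0, 0, -5, 0, 0, 0])

```text
time: 22.4
tool_pos: [0.6138, 0.0658, 0.1973]
tcp_rot: [0.089, -3.139, 0.0]
wrist_force: [1.1, 0.7, 0.3]
width: 0.468
grip_force: 0.0
```

Emit:
move_arm(series=[4, 3.71, 3.15, 0, 0, 0, 0, 4, 3.71, 3.15, 0, 0, 0, 0, 4, 3.71, 3.15, 0, 0, 0, 0, 4, 3.71, 3.15, 0, 0, 0, 0, 4, 0, 0, 0, 0, 0, 0])

```text
time: 23.02
tool_pos: [0.4563, 0.1845, 0.1959]
tcp_rot: [0.094, -3.139, -0.0]
wrist_force: [0.3, 0.7, 0.0]
width: 0.475
grip_force: 0.0
```

Emit:
move_arm(series=[4, 0, 0, 0, 0, 0, 0, 4, 0, 0, 0, 0, 0, 0, 4, 0, 0, 0, 0, 0, 0, 4, 0, 0, 0, 0, 0, 0, 4, 0, 0, 0, 0, 0, 0])

```text
time: 23.65
tool_pos: [0.4592, 0.183, 0.1963]
tcp_rot: [0.088, -3.14, 0.0]
wrist_force: [-0.7, -0.1, -1.0]
width: 0.466
grip_force: 0.0
```

```bash
python3 -c "
from h import *
bush((.4595,.1834),name='b3')"
```

```text
bush [0.4588 0.1839] px [253.5 170.8] [33.4 34.3] shift cm [ 0.0303  0.0985 18.0267]
tcp [0.4592 0.183  0.1963] t 23.65
```

Emit:
move_arm(series=[4, 0.03, 0.09, 5, 0, 0, 0, 4, 0, 0, 5, 0, 0, 0, 4, 0, 0, 5, 0, 0, 0, 4, 0, 0, 2.9, 0, 0, 0, 4, 0, 0, 0, 0, 0, 0])

```text
time: 24.32
tool_pos: [0.456, 0.1832, 0.0149]
tcp_rot: [0.089, -3.134, 0.003]
wrist_force: [0.7, -0.4, 0.2]
width: 0.467
grip_force: 0.0
```

Emit:
move_arm(series=[4, 0, 0, 0, 0, 0, 0, 4, 0, 0, 0, 0, 0, 0, 4, 0, 0, 0, 0, 0, 0, 4, 0, 0, 0, 0, 0, 0, 4, 0, 0, 0, 0, 0, 0])

```text
time: 24.95
tool_pos: [0.4588, 0.1841, 0.0177]
tcp_rot: [-0.089, 3.14, 0.0]
wrist_force: [0.6, -1.1, -0.3]
width: 0.466
grip_force: 0.0
```

Emit:
move_arm(series=[2, 0, 0, 0, 0, 0, 0, 2, 0, 0, 0, 0, 0, 0, 2, 0, 0, 0, 0, 0, 0, 2, 0, 0, 0, 0, 0, 0])

```text
time: 25.45
tool_pos: [0.4587, 0.1841, 0.0176]
tcp_rot: [-0.089, 3.14, -0.0]
wrist_force: [-2.4, -0.6, 6.2]
width: 0.274
grip_force: 29.4
```

Emit:
move_arm(series=[2, 0, 0, -4.5, 0, 0, 0, 2, 0, 0, -4.5, 0, 0, 0, 2, 0, 0, -4.5, 0, 0, 0, 2, -3.75, -1.67, 0, 0, 0, 0, 2, -3.75, -1.67, 0, 0, 0, 0])

```text
time: 26.08
tool_pos: [0.5366, 0.155, 0.1533]
tcp_rot: [-0.09, 3.138, 0.001]
wrist_force: [0.1, 0.0, 0.4]
width: 0.271
grip_force: 29.7
```

Emit:
move_arm(series=[2, -3.75, -1.67, 0, 0, 0, 0, 2, -3.75, -1.67, 0, 0, 0, 0, 2, 0, 0, 0, 0, 0, 0, 2, 0, 0, 4.5, 0, 0, 0, 2, 0, 0, 4.5, 0, 0, 0])

```text
time: 26.7
tool_pos: [0.6118, 0.1262, 0.0616]
tcp_rot: [-0.089, 3.139, 0.001]
wrist_force: [0.6, -0.1, -1.1]
width: 0.269
grip_force: 29.7
```

Emit:
move_arm(series=[2, 0, 0, 0, 0, 0, 0, 2, 0, 0, 0, 0, 0, 0, 2, 0, 0, 0, 0, 0, 0, 2, 0, 0, 0, 0, 0, 0, 2, 0, 0, 0, 0, 0, 0])

```text
time: 27.32
tool_pos: [0.6129, 0.126, 0.0636]
tcp_rot: [-0.089, 3.138, 0.0]
wrist_force: [1.7, 0.2, -0.8]
width: 0.276
grip_force: 29.7
```

```bash
python3 -c "
from h import *
for i in range(3): s,c,im=edges('c3',.0173)
"
```

```text
tcp [0.6129 0.126  0.0636] col [121, 140, 150, 152, 153, 152, 151, 151, 150, 150, 149, 148, 148, 147, 146, 147, 148, 148, 148, 147, 147, 150, 153, 153, 151, 147, 136, 128, 128, 133, 140, 146, 147, 147, 145, 146, 148, 141, 112, 69, 43, 38, 39, 39, 38, 38, 37, 37, 37, 36] far [27, 27, 28, 27, 27, 27, 27, 28, 28, 27, 27, 27, 28, 30, 33, 37, 38, 38, 37, 37, 36, 35, 48, 104, 179, 218, 206, 144, 75, 45, 41, 41, 41, 41, 41]
tcp [0.6126 0.126  0.0633] col [108, 127, 143, 150, 152, 152, 151, 150, 150, 150, 149, 148, 147, 146, 145, 145, 147, 147, 147, 147, 147, 148, 151, 152, 152, 151, 144, 133, 126, 128, 134, 142, 146, 147, 146, 145, 147, 141, 113, 70, 43, 37, 38, 38, 38, 38, 38, 37, 37, 37] far [27, 28, 28, 27, 27, 27, 27, 27, 27, 26, 26, 27, 27, 29, 33, 36, 36, 36, 36, 35, 35, 34, 47, 102, 178, 218, 224, 204, 135, 64, 40, 40, 40, 40, 41]
tcp [0.6124 0.1259 0.063 ] col [102, 115, 135, 149, 152, 152, 151, 151, 151, 151, 150, 149, 148, 148, 146, 145, 145, 148, 148, 147, 146, 147, 149, 152, 153, 152, 147, 138, 128, 127, 132, 138, 144, 147, 146, 145, 145, 140, 113, 71, 43, 37, 38, 38, 37, 37, 36, 36, 36, 37] far [27, 26, 26, 26, 27, 26, 26, 26, 26, 26, 26, 26, 26, 29, 33, 35, 37, 36, 35, 35, 35, 35, 48, 102, 178, 217, 223, 210, 159, 90, 49, 40, 40, 39, 39]
```

Emit:
move_arm(series=[2, 0.07, -0.04, 0, 0, 0, 0, 2, 0, 0, 0, 0, 0, 0, 2, 0, 0, 0, 0, 0, 0, 2, 0, 0, 0.6, 0, 0, 0, 2, 0, 0, 0.6, 0, 0, 0])

```text
time: 28.1
tool_pos: [0.6114, 0.1254, 0.0499]
tcp_rot: [0.089, -3.14, 0.0]
wrist_force: [0.3, 0.7, -0.9]
width: 0.272
grip_force: 29.7
```

Emit:
move_arm(series=[2, 0, 0, 0, 0, 0, 0, 2, 0, 0, 0.4, 0, 0, 0, 2, 0, 0, 0, 0, 0, 0, 2, 0, 0, 0, 0, 0, 0])

```text
time: 28.6
tool_pos: [0.6118, 0.1255, 0.0476]
tcp_rot: [-0.089, 3.14, 0.0]
wrist_force: [-3.4, -1.2, 6.4]
width: 0.271
grip_force: 30.2
```

Emit:
move_arm(series=[4, 0, 0, 0, 0, 0, 0, 4, 0, 0, 0, 0, 0, 0, 4, 0, -1, -5, 0, 0, 0, 4, 0, -1, -5, 0, 0, 0, 4, 0, -1, -5, 0, 0, 0])

```text
time: 29.22
tool_pos: [0.6128, 0.0952, 0.1974]
tcp_rot: [0.089, -3.14, 0.0]
wrist_force: [0.8, 0.9, -0.4]
width: 0.466
grip_force: 0.0
```

Emit:
move_arm(series=[4, 0, 0, 0, 0, 0, 0, 4, 0, 0, 0, 0, 0, 0, 4, 0, 0, 0, 0, 0, 0, 4, 0, 0, 0, 0, 0, 0, 4, 0, 0, 0, 0, 0, 0])

```text
time: 29.85
tool_pos: [0.6126, 0.0956, 0.1952]
tcp_rot: [0.089, -3.138, 0.0]
wrist_force: [0.6, 0.9, -0.4]
width: 0.47
grip_force: 0.0
```

```bash
cat >> h.py <<'E'
def seated(name,z=.0345):
    s,c,im=snap(name)
    for e in ell(im,75,(60,120,460,208),500):
        P=plane(c,e[0],z);o=ray(c,e[0])[0];print(P[:2],np.round(e[0],1),np.round(e[1],1),"dia mm",np.round(np.linalg.norm(plane(c,(e[0][0]+e[1][1]/2,e[0][1]),z)-P)*2000,1))
    print("tcp",s["tool_pos"],s["time"])
E
python3 -c "
from h import *
seated('v1')"
```

```text
[0.612  0.1249] [282.3 179.8] [36.8 38.1] dia mm 37.6
[0.6154 0.0642] [220.7 179.7] [36.8 37.8] dia mm 37.3
[0.617  0.0065] [162.1 178.2] [36.1 39.9] dia mm 39.4
[ 0.6201 -0.0553] [ 99.3 177.8] [37.5 42.1] dia mm 41.5
tcp [0.6126 0.0956 0.1952] 29.85
```

Emit:
move_arm(series=[4, 0, -4, 0, 0, 0, 0, 4, 0, -4, 0, 0, 0, 0, 4, 0, -4, 0, 0, 0, 0, 4, 0, 0, 0, 0, 0, 0, 4, 0, 0, 0, 0, 0, 0])

```text
time: 30.52
tool_pos: [0.6198, -0.0241, 0.1962]
tcp_rot: [0.088, -3.14, -0.001]
wrist_force: [0.4, -0.0, -0.3]
width: 0.472
grip_force: 0.0
```

Emit:
move_arm(series=[4, 0, 0, 0, 0, 0, 0, 4, 0, 0, 0, 0, 0, 0, 4, 0, 0, 0, 0, 0, 0, 4, 0, 0, 0, 0, 0, 0])

```text
time: 31.02
tool_pos: [0.6199, -0.024, 0.1964]
tcp_rot: [-0.09, 3.14, -0.0]
wrist_force: [-0.1, -0.7, -0.7]
width: 0.465
grip_force: 0.0
```

```bash
python3 -c "
from h import *
seated('v2')"
```

```text
[0.6128 0.1256] [403.7 179.5] [37.4 41.8] dia mm 41.4
[0.6159 0.0638] [341.3 179.1] [36.4 38.4] dia mm 38.1
[0.6171 0.0057] [282.7 177. ] [36.3 38.7] dia mm 38.3
[ 0.6194 -0.0545] [221.8 175.9] [36.7 38.8] dia mm 38.3
tcp [ 0.6199 -0.024   0.1964] 31.025
```

Emit:
move_arm(series=[4, 2.08, -5.05, -0.9, 0, 0, 0, 4, 2.08, -5.05, -0.9, 0, 0, 0, 4, 2.08, -5.05, -0.9, 0, 0, 0, 4, 2.08, -5.05, -0.9, 0, 0, 0, 4, 2.08, -5.05, -0.9, 0, 0, 0])

```text
time: 31.7
tool_pos: [0.5297, -0.2839, 0.2419]
tcp_rot: [-0.089, 3.14, -0.0]
wrist_force: [0.6, -0.7, -0.0]
width: 0.469
grip_force: 0.0
```

Emit:
move_arm(series=[4, 0, 0, 0, 0, 0, 0, 4, 0, 0, 0, 0, 0, 0, 4, 0, 0, 0, 0, 0, 0, 4, 0, 0, 0, 0, 0, 0, 4, 0, 0, 0, 0, 0, 0])

```text
time: 32.33
tool_pos: [0.5307, -0.2814, 0.2412]
tcp_rot: [0.091, -3.14, -0.0]
wrist_force: [0.1, -0.1, -0.4]
width: 0.467
grip_force: 0.0
```

```bash
cat >> h.py <<'E'
def pins(im,c,roi=(90,60,420,260)):
    x0,y0,x1,y1=roi;h=cv2.cvtColor(im,cv2.COLOR_BGR2HSV);m=np.zeros(h.shape[:2],np.uint8)
    m[y0:y1,x0:x1]=(h[y0:y1,x0:x1,1]<70)&(h[y0:y1,x0:x1,2]>60)
    return [(b[0],b[1],b[2],b[3],plane(c,b[0],.065)[:2]) for b in blobs(m,150,900)]
E
python3 -c "
from h import *
s,c,im=snap('q1');A=pins(im,c)
for a in A:print(np.round(a[0],1),a[1:])
print(s['tool_pos'],s['q'])
w=cv2.imread('pics/w3.png');cw=dict(np.load('w3.npz'));B=pins(w,cw,(85,15,140,195))
for b in B:
    print('w3',b[4]);
    for a in A:
        X,e=tri([ray(c,a[0]),ray(cw,b[0])])
        if e<.004 and abs(X[2]-.065)<.03:print('tri',X,e)
cv2.imwrite('pics/q1c.png',cv2.resize(im[60:300,130:380],None,fx=2.4,fy=2.4))"
```

```text
[268.  108.9] (np.int32(224), np.int32(17), np.int32(17), array([ 0.4643, -0.2702]))
[254.2 154.2] (np.int32(213), np.int32(16), np.int32(17), array([ 0.5092, -0.281 ]))
[241.7 195.5] (np.int32(219), np.int32(15), np.int32(18), array([ 0.5539, -0.2915]))
[230.2 233.7] (np.int32(217), np.int32(15), np.int32(18), array([ 0.5987, -0.3021]))
[199.7 250.1] (np.int32(189), np.int32(16), np.int32(20), array([ 0.6206, -0.3354]))
[305.1 249.9] (np.int32(200), np.int32(16), np.int32(20), array([ 0.6137, -0.2177]))
[ 0.5307 -0.2814  0.2412] [-0.529   0.1236  1.7665 -0.      1.2519 -2.1578]
w3 [ 0.4628 -0.2735]
tri [ 0.464  -0.2705  0.0725] 7.284994398729917e-05
w3 [ 0.5087 -0.2844]
tri [ 0.5084 -0.2812  0.0719] 0.00039470642079738065
w3 [ 0.5542 -0.2919]
tri [ 0.554  -0.2916  0.0654] 0.0002202024014127399
w3 [ 0.5989 -0.3023]
tri [ 0.5987 -0.3021  0.0652] 0.00012884115160063635
```

View pics/q1c.png

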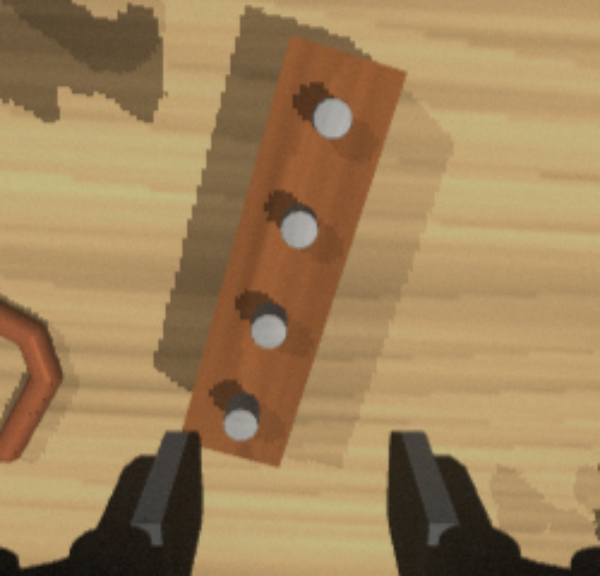

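The crop shows four pin heads in the stand with light tops at (268,109), (254.6,155.5), (242,198) and (230,237). I'll re-measure the top faces only.

```bash
python3 -c "
from h import *
im=cv2.imread('pics/q1.png');s=read_state();c=calibration('wrist')
h=cv2.cvtColor(im,cv2.COLOR_BGR2HSV)
print(h[90:128:3,268].tolist())
m=np.zeros(h.shape[:2],np.uint8);m[90:250,220:285]=(h[90:250,220:285,1]<70)&(h[90:250,220:285,2]>110)
for b in blobs(m,80,900):print(np.round(b[0],1),b[1:],plane(c,b[0],.075)[:2],plane(c,b[0],.07)[:2])
print(s['tool_pos'])"
```

```text
[[13, 169, 145], [11, 164, 151], [12, 165, 153], [12, 160, 116], [35, 10, 161], [26, 11, 167], [18, 7, 172], [20, 9, 170], [24, 15, 169], [13, 54, 141], [12, 168, 141], [13, 169, 140], [12, 162, 146]]
[268.3 109. ] (np.int32(215), np.int32(16), np.int32(17)) [ 0.464  -0.2706] [ 0.4642 -0.2703]
[254.3 155.2] (np.int32(182), np.int32(16), np.int32(15)) [ 0.5085 -0.2811] [ 0.5094 -0.281 ]
[241.6 197.6] (np.int32(160), np.int32(15), np.int32(14)) [ 0.5529 -0.2915] [ 0.5546 -0.2916]
[229.8 236.6] (np.int32(140), np.int32(15), np.int32(12)) [ 0.5973 -0.302 ] [ 0.5997 -0.3023]
[ 0.5306 -0.2816  0.2412]
```

Emit:
move_arm(series=[4, -3.31, -1.21, 2.05, 0, 0, 0, 4, -3.31, -1.21, 2.05, 0, 0, 0, 4, 0, 0, 0, 0, 0, 0, 4, 0, 0, 0, 0, 0, 0, 4, 0, 0, 0, 0, 0, 0])

```text
time: 33.0
tool_pos: [0.5976, -0.3027, 0.2016]
tcp_rot: [-0.089, 3.139, -0.001]
wrist_force: [0.1, -0.1, -0.9]
width: 0.464
grip_force: 0.0
```

Emit:
move_arm(series=[4, 0, 0, 0, 0, 0, 0, 4, 0, 0, 0, 0, 0, 0])

```text
time: 33.25
tool_pos: [0.5977, -0.3028, 0.2012]
tcp_rot: [-0.088, 3.139, -0.001]
wrist_force: [-0.2, -0.3, -0.4]
width: 0.47
grip_force: 0.0
```

```bash
cat >> h.py <<'E'
def pintop(guess,zt,name,z=.075,r=22):
    s,c,im=snap(name);p=proj(c,[*guess,z])[0].astype(int);h=cv2.cvtColor(im,cv2.COLOR_BGR2HSV);m=np.zeros(h.shape[:2],np.uint8)
    a=slice(p[1]-r,p[1]+r),slice(p[0]-r,p[0]+r);m[a]=(h[a][...,1]<70)&(h[a][...,2]>110)
    for b in blobs(m,80,900):
        P=plane(c,b[0],z);print(P[:2],np.round(b[0],1),b[1:],"shift cm",yawdelta([*P[:2],zt],s))
    print("guess shift",yawdelta([*guess,zt],s),"tcp",s["tool_pos"],"t",s["time"])
E
python3 -c "
from h import *
pintop((.598,-.302),.067,'pinD')"
```

```text
[ 0.5979 -0.3018] [253.8 188.5] (np.int32(218), np.int32(17), np.int32(16)) shift cm [-0.026   0.0919 13.4227]
guess shift [-0.0359  0.0747 13.4227] tcp [ 0.5977 -0.3028  0.2012] t 33.25
```

Emit:
move_arm(series=[4, -0.03, 0.08, 4.5, 0, 0, 0, 4, 0, 0, 4.5, 0, 0, 0, 4, 0, 0, 4.4, 0, 0, 0, 4, 0, 0, 0, 0, 0, 0, 4, 0, 0, 0, 0, 0, 0])

```text
time: 33.92
tool_pos: [0.598, -0.3019, 0.0665]
tcp_rot: [0.089, -3.14, -0.0]
wrist_force: [0.1, 0.4, -0.9]
width: 0.471
grip_force: 0.0
```

Emit:
move_arm(series=[4, 0, 0, 0, 0, 0, 0, 4, 0, 0, 0, 0, 0, 0, 4, 0, 0, 0, 0, 0, 0, 4, 0, 0, 0, 0, 0, 0])

```text
time: 34.42
tool_pos: [0.5981, -0.3019, 0.0666]
tcp_rot: [-0.089, 3.14, -0.0]
wrist_force: [-0.1, -1.1, -0.2]
width: 0.464
grip_force: 0.0
```

Emit:
move_arm(series=[1, 0, 0, 0, 0, 0, 0, 1, 0, 0, 0, 0, 0, 0, 1, 0, 0, 0, 0, 0, 0, 1, 0, 0, 0, 0, 0, 0], grip_force=40)

```text
time: 34.92
tool_pos: [0.5981, -0.3019, 0.0665]
tcp_rot: [-0.089, 3.14, -0.0]
wrist_force: [-0.7, 0.5, 1.2]
width: 0.167
grip_force: 39.0
```

Emit:
move_arm(series=[1, 0, 0, -3.5, 0, 0, 0, 1, 0, 0, -3.5, 0, 0, 0, 1, 0, 0, -3.5, 0, 0, 0, 1, 0, 0, 0, 0, 0, 0])

```text
time: 35.42
tool_pos: [0.6005, -0.3032, 0.1755]
tcp_rot: [-0.089, 3.134, -0.006]
wrist_force: [0.2, 0.1, -0.8]
width: 0.166
grip_force: 39.7
```

Emit:
move_arm(series=[1, -0.73, 4.92, 0, 0, 0, 0, 1, -0.73, 4.92, 0, 0, 0, 0, 1, -0.73, 4.92, 0, 0, 0, 0, 1, -0.73, 4.92, 0, 0, 0, 0, 1, -0.73, 4.92, 0, 0, 0, 0])

```text
time: 36.05
tool_pos: [0.6196, -0.0525, 0.1693]
tcp_rot: [0.088, -3.138, -0.001]
wrist_force: [0.1, -0.6, -0.9]
width: 0.166
grip_force: 39.7
```

Emit:
move_arm(series=[1, 0, 0, 0, 0, 0, 0, 1, 0, 0, 0, 0, 0, 0, 1, 0, 0, 0, 0, 0, 0, 1, 0, 0, 0, 0, 0, 0, 1, 0, 0, 0, 0, 0, 0])

```text
time: 36.67
tool_pos: [0.6206, -0.0551, 0.1714]
tcp_rot: [0.087, -3.14, 0.0]
wrist_force: [-0.2, -1.2, -0.6]
width: 0.166
grip_force: 39.7
```

```bash
python3 -c "
from h import *
s,c,im=snap('ip0');print(s['tool_pos'],s['width'],yawdelta([.6204,-.0541,.10],s))
for e in ell(im,75,(200,100,310,215),500): print(np.round(e[0],1),np.round(e[1],1),plane(c,e[0],.0345))
cv2.imwrite('pics/ip0c.png',cv2.resize(cv2.convertScaleAbs(im[130:330,160:345],alpha=1.8),None,fx=3,fy=3,interpolation=cv2.INTER_CUBIC))"
```

```text
[ 0.6206 -0.0551  0.1714] 0.1658551973587986 [0.0138 0.1012 7.1353]
[253.6 184. ] [40.6 41.7] [ 0.6195 -0.0542  0.0345]
```

View pics/ip0c.png

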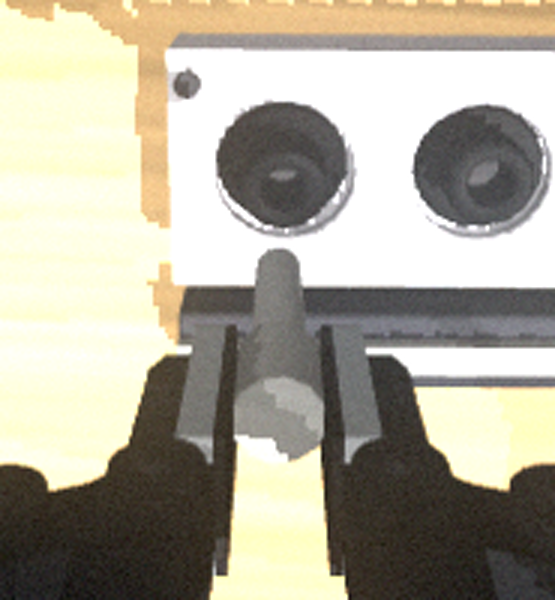

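The crop shows pin D hanging straight in the gripper, with the bush 0 bore just ahead of it in the image, both near column 253. Now the insertion.

Emit:
move_arm(series=[1, 0.04, 0.08, 2.7, 0, 0, 0, 1, 0, 0, 2.7, 0, 0, 0, 1, 0, 0, 0, 0, 0, 0, 1, 0, 0, 0, 0, 0, 0, 1, 0, 0, 0, 0, 0, 0])

```text
time: 37.35
tool_pos: [0.6213, -0.0537, 0.1191]
tcp_rot: [-0.089, 3.138, -0.001]
wrist_force: [-0.5, -0.3, -0.7]
width: 0.16
grip_force: 39.8
```

Emit:
move_arm(series=[1, 0, 0, 0, 0, 0, 0, 1, 0, 0, 0.7, 0, 0, 0, 1, 0, 0, 0.7, 0, 0, 0, 1, 0, 0, 0, 0, 0, 0])

```text
time: 37.85
tool_pos: [0.6192, -0.0533, 0.102]
tcp_rot: [0.089, -3.138, -0.001]
wrist_force: [0.3, -0.5, -1.4]
width: 0.167
grip_force: 39.8
```

Emit:
move_arm(series=[1, 0, -0.04, 0.6, 0, 0, 0, 1, 0, 0, 0.6, 0, 0, 0, 1, 0, 0, 0.6, 0, 0, 0, 1, 0, 0, 0.6, 0, 0, 0, 1, 0, 0, 0, 0, 0, 0])

```text
time: 38.48
tool_pos: [0.62, -0.0538, 0.0787]
tcp_rot: [0.089, -3.14, -0.0]
wrist_force: [0.4, 0.9, -1.5]
width: 0.165
grip_force: 39.8
```

Emit:
move_arm(series=[1, 0, 0, 0.6, 0, 0, 0, 1, 0, 0, 0.5, 0, 0, 0, 1, 0, 0, 0.2, 0, 0, 0, 1, 0, 0, 0, 0, 0, 0, 1, 0, 0, 0, 0, 0, 0])

```text
time: 39.1
tool_pos: [0.6206, -0.0538, 0.0669]
tcp_rot: [-0.089, 3.139, -0.0]
wrist_force: [0.0, 0.3, 3.1]
width: 0.165
grip_force: 40.2
```

Emit:
move_arm(series=[1, 0, 0, 0.2, 0, 0, 0, 1, 0, 0, 0.1, 0, 0, 0, 1, 0, 0, 0, 0, 0, 0, 1, 0, 0, 0, 0, 0, 0])

```text
time: 39.6
tool_pos: [0.6213, -0.0539, 0.066]
tcp_rot: [-0.089, 3.138, -0.0]
wrist_force: [-3.5, 0.9, 13.9]
width: 0.166
grip_force: 41.2
```

Emit:
move_arm(series=[1, 0, 0, 0.2, 0, 0, 0, 1, 0, 0, 0.2, 0, 0, 0, 1, 0, 0, 0, 0, 0, 0, 1, 0, 0, 0, 0, 0, 0])

```text
time: 40.1
tool_pos: [0.6224, -0.0541, 0.0632]
tcp_rot: [-0.089, 3.136, -0.001]
wrist_force: [-2.2, 1.5, 17.7]
width: 0.167
grip_force: 41.7
```

```bash
python3 -c "
from h import *
s,c,im=snap('k0');print(s['tool_pos'],s['wrist_force'])
cv2.imwrite('pics/k0c.png',cv2.resize(cv2.convertScaleAbs(im[180:330,160:345],alpha=2.2),None,fx=4,fy=4,interpolation=cv2.INTER_CUBIC))"
```

```text
[ 0.6224 -0.0541  0.0632] [-2.2369  1.4633 17.7159]
```

View pics/k0c.png

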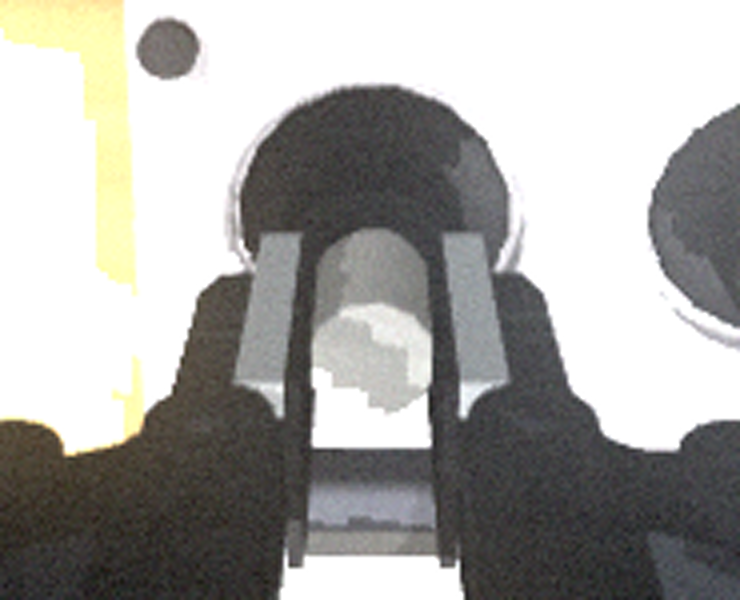

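The crop shows the pin head down on the sleeve and the flange inside the pocket all round the visible side. I'll release it and go for pin C.

Emit:
move_arm(series=[4, 0, 0, 0, 0, 0, 0, 4, 0, 0, 0, 0, 0, 0, 4, 0, 0, -4.5, 0, 0, 0, 4, 0, 0, -4.5, 0, 0, 0, 4, 0, 0, -4.5, 0, 0, 0])

```text
time: 40.78
tool_pos: [0.6194, -0.0538, 0.1943]
tcp_rot: [0.089, -3.138, -0.0]
wrist_force: [0.8, -0.1, 0.8]
width: 0.469
grip_force: 0.0
```

```bash
cat >> h.py <<'E'
def head(guess,name,z=.072):
    pintop(guess,.1,name,z)
E
python3 -c "
from h import *
head((.6213,-.054),'h0')"
```

```text
guess shift [-0.1928 -0.0278  9.4337] tcp [ 0.6194 -0.0538  0.1943] t 40.775
```

Emit:
move_arm(series=[4, 1.62, -4.67, 0, 0, 0, 0, 4, 1.62, -4.67, 0, 0, 0, 0, 4, 1.62, -4.67, 0, 0, 0, 0, 4, 1.62, -4.67, 0, 0, 0, 0, 4, 1.62, -4.67, 0, 0, 0, 0])

```text
time: 41.45
tool_pos: [0.5514, -0.2927, 0.1931]
tcp_rot: [0.089, -3.139, -0.001]
wrist_force: [1.1, 0.0, 0.0]
width: 0.472
grip_force: 0.0
```

Emit:
move_arm(series=[4, 0, 0, 0, 0, 0, 0, 4, 0, 0, 0, 0, 0, 0, 4, 0, 0, 0, 0, 0, 0, 4, 0, 0, 0, 0, 0, 0, 4, 0, 0, 0, 0, 0, 0])

```text
time: 42.08
tool_pos: [0.5529, -0.2907, 0.1944]
tcp_rot: [-0.091, 3.14, 0.0]
wrist_force: [-0.3, -0.7, -0.1]
width: 0.467
grip_force: 0.0
```

Emit:
move_arm(series=[4, 0, 0, 0, 0, 0, 0, 4, 0, 0, 0, 0, 0, 0])

```text
time: 42.32
tool_pos: [0.5526, -0.2914, 0.1945]
tcp_rot: [-0.089, 3.14, -0.0]
wrist_force: [-0.0, 0.2, -0.0]
width: 0.466
grip_force: 0.0
```

```bash
python3 -c "
from h import *
pintop((.5533,-.2915),.067,'pinC')"
```

```text
[ 0.553  -0.2914] [252.5 191.1] (np.int32(234), np.int32(18), np.int32(17)) shift cm [-0.0389 -0.0043 12.7463]
guess shift [-0.0646 -0.0111 12.7463] tcp [ 0.5526 -0.2914  0.1945] t 42.325
```

Emit:
move_arm(series=[4, -0.05, 0, 4.3, 0, 0, 0, 4, 0, 0, 4.3, 0, 0, 0, 4, 0, 0, 4.15, 0, 0, 0, 4, 0, 0, 0, 0, 0, 0, 4, 0, 0, 0, 0, 0, 0])

```text
time: 43.0
tool_pos: [0.5532, -0.2917, 0.0674]
tcp_rot: [0.089, -3.14, -0.0]
wrist_force: [-0.2, -0.6, 0.8]
width: 0.468
grip_force: 0.0
```

Emit:
move_arm(series=[4, 0, 0, 0, 0, 0, 0, 4, 0, 0, 0, 0, 0, 0, 4, 0, 0, 0, 0, 0, 0, 4, 0, 0, 0, 0, 0, 0])

```text
time: 43.5
tool_pos: [0.553, -0.2916, 0.0671]
tcp_rot: [-0.089, 3.14, -0.0]
wrist_force: [0.7, 0.2, 0.3]
width: 0.469
grip_force: 0.0
```

Emit:
move_arm(series=[1, 0, 0, 0, 0, 0, 0, 1, 0, 0, 0, 0, 0, 0, 1, 0, 0, 0, 0, 0, 0, 1, 0, 0, 0, 0, 0, 0])

```text
time: 44.0
tool_pos: [0.5531, -0.2915, 0.067]
tcp_rot: [-0.089, 3.14, -0.0]
wrist_force: [-0.5, 0.3, 1.1]
width: 0.161
grip_force: 39.0
```

Emit:
move_arm(series=[1, 0, 0, -3.5, 0, 0, 0, 1, 0, 0, -3.5, 0, 0, 0, 1, 0, 0, -3.5, 0, 0, 0, 1, 0, 0, 0, 0, 0, 0])

```text
time: 44.5
tool_pos: [0.5553, -0.2928, 0.1757]
tcp_rot: [-0.089, 3.134, -0.006]
wrist_force: [0.0, 0.1, -1.2]
width: 0.164
grip_force: 39.6
```

Emit:
move_arm(series=[1, -1.63, 5.87, 0, 0, 0, 0, 1, -1.63, 5.87, 0, 0, 0, 0, 1, -1.63, 5.87, 0, 0, 0, 0, 1, -1.63, 5.87, 0, 0, 0, 0, 1, -1.63, 5.87, 0, 0, 0, 0])

```text
time: 45.12
tool_pos: [0.617, 0.008, 0.1699]
tcp_rot: [0.088, -3.138, -0.0]
wrist_force: [0.8, -0.1, -0.3]
width: 0.163
grip_force: 39.6
```

Emit:
move_arm(series=[1, 0, 0, 0, 0, 0, 0, 1, 0, 0, 2.5, 0, 0, 0, 1, 0, 0, 2.5, 0, 0, 0, 1, 0, 0, 0, 0, 0, 0, 1, 0, 0, 0, 0, 0, 0])

```text
time: 45.75
tool_pos: [0.6177, 0.0054, 0.1218]
tcp_rot: [0.088, -3.14, 0.0]
wrist_force: [0.2, -0.8, -0.6]
width: 0.163
grip_force: 39.6
```

Emit:
move_arm(series=[1, 0, 0, 0, 0, 0, 0, 1, 0, 0, 0, 0, 0, 0, 1, 0, 0, 0, 0, 0, 0, 1, 0, 0, 0, 0, 0, 0])

```text
time: 46.25
tool_pos: [0.6179, 0.0061, 0.1222]
tcp_rot: [-0.089, 3.14, -0.0]
wrist_force: [0.4, -0.2, -0.0]
width: 0.168
grip_force: 39.6
```

```bash
python3 -c "
from h import *
s,c,im=snap('ip1');print(s['tool_pos'],s['width'],yawdelta([.6182,.0061,.10],s))
for e in ell(im,75,(200,100,310,225),500): print(np.round(e[0],1),np.round(e[1],1),plane(c,e[0],.0345))"
```

```text
[0.6179 0.0061 0.1222] 0.1679287040338657 [-0.0256 -0.006   2.2184]
[252.4 200. ] [44.1 51. ] [0.6158 0.0059 0.0345]
```

Emit:
move_arm(series=[1, 0, 0, 0.8, 0, 0, 0, 1, 0, 0, 0.8, 0, 0, 0, 1, 0, 0, 0.8, 0, 0, 0, 1, 0, 0, 0.8, 0, 0, 0, 1, 0, 0, 0, 0, 0, 0])

```text
time: 46.92
tool_pos: [0.6169, 0.0061, 0.0886]
tcp_rot: [0.089, -3.138, -0.0]
wrist_force: [-0.2, 0.2, -1.4]
width: 0.167
grip_force: 39.6
```

Emit:
move_arm(series=[1, 0, 0, 0.6, 0, 0, 0, 1, 0, 0, 0.6, 0, 0, 0, 1, 0, 0, 0.6, 0, 0, 0, 1, 0, 0, 0.5, 0, 0, 0, 1, 0, 0, 0, 0, 0, 0])

```text
time: 47.55
tool_pos: [0.6174, 0.0061, 0.0662]
tcp_rot: [0.089, -3.139, -0.0]
wrist_force: [-0.9, 0.5, -1.5]
width: 0.166
grip_force: 39.6
```

Emit:
move_arm(series=[1, 0, 0, 0.3, 0, 0, 0, 1, 0, 0, 0, 0, 0, 0, 1, 0, 0, 0, 0, 0, 0])

```text
time: 47.92
tool_pos: [0.618, 0.0061, 0.0641]
tcp_rot: [-0.089, 3.14, -0.0]
wrist_force: [-0.2, -0.5, -0.6]
width: 0.162
grip_force: 39.8
```

Emit:
move_arm(series=[1, 0, 0, 0.2, 0, 0, 0, 1, 0, 0, 0.1, 0, 0, 0, 1, 0, 0, 0, 0, 0, 0, 1, 0, 0, 0, 0, 0, 0])

```text
time: 48.42
tool_pos: [0.6188, 0.0061, 0.0638]
tcp_rot: [-0.089, 3.139, -0.0]
wrist_force: [-4.8, -0.7, 13.7]
width: 0.17
grip_force: 41.1
```

Emit:
move_arm(series=[4, 0, 0, 0, 0, 0, 0, 4, 0, 0, 0, 0, 0, 0, 4, 0, 0, -4.4, 0, 0, 0, 4, 0, 0, -4.4, 0, 0, 0, 4, 0, 0, -4.5, 0, 0, 0])

```text
time: 49.05
tool_pos: [0.6173, 0.0061, 0.1942]
tcp_rot: [0.089, -3.139, -0.0]
wrist_force: [-0.1, -0.2, -0.5]
width: 0.464
grip_force: 0.0
```

Emit:
move_arm(series=[4, 2.51, -5.61, 0, 0, 0, 0, 4, 2.51, -5.61, 0, 0, 0, 0, 4, 2.51, -5.61, 0, 0, 0, 0, 4, 2.51, -5.61, 0, 0, 0, 0, 4, 2.51, -5.61, 0, 0, 0, 0])

```text
time: 49.68
tool_pos: [0.5073, -0.2826, 0.1934]
tcp_rot: [0.089, -3.14, -0.0]
wrist_force: [1.4, -0.8, -0.7]
width: 0.465
grip_force: 0.0
```

Emit:
move_arm(series=[4, 0, 0, 0, 0, 0, 0, 4, 0, 0, 0, 0, 0, 0, 4, 0, 0, 0, 0, 0, 0, 4, 0, 0, 0, 0, 0, 0, 4, 0, 0, 0, 0, 0, 0])

```text
time: 50.3
tool_pos: [0.5088, -0.2801, 0.1939]
tcp_rot: [-0.091, 3.14, 0.0]
wrist_force: [0.1, 0.1, 0.4]
width: 0.475
grip_force: 0.0
```

Emit:
move_arm(series=[4, 0, 0, 0, 0, 0, 0, 4, 0, 0, 0, 0, 0, 0])

```text
time: 50.55
tool_pos: [0.5085, -0.2808, 0.1939]
tcp_rot: [-0.089, 3.14, -0.0]
wrist_force: [-0.4, 0.1, 0.2]
width: 0.468
grip_force: 0.0
```

```bash
python3 -c "
from h import *
pintop((.5087,-.281),.067,'pinB')"
```

```text
[ 0.5082 -0.2809] [252.5 190.6] (np.int32(232), np.int32(18), np.int32(16)) shift cm [ 0.0228 -0.0059 12.6913]
guess shift [-0.0229 -0.018  12.6913] tcp [ 0.5085 -0.2808  0.1939] t 50.55
```

Emit:
move_arm(series=[4, 0, 0, 4.3, 0, 0, 0, 4, 0, 0, 4.3, 0, 0, 0, 4, 0, 0, 4.1, 0, 0, 0, 4, 0, 0, 0, 0, 0, 0, 4, 0, 0, 0, 0, 0, 0])

```text
time: 51.22
tool_pos: [0.5085, -0.2812, 0.0675]
tcp_rot: [0.089, -3.14, -0.0]
wrist_force: [-0.1, -1.1, -0.3]
width: 0.47
grip_force: 0.0
```

Emit:
move_arm(series=[4, 0, 0, 0, 0, 0, 0, 4, 0, 0, 0, 0, 0, 0, 4, 0, 0, 0, 0, 0, 0, 4, 0, 0, 0, 0, 0, 0])

```text
time: 51.72
tool_pos: [0.5084, -0.2811, 0.0671]
tcp_rot: [-0.089, 3.14, -0.0]
wrist_force: [-0.5, 0.5, -0.7]
width: 0.47
grip_force: 0.0
```

Emit:
move_arm(series=[1, 0, 0, 0, 0, 0, 0, 1, 0, 0, 0, 0, 0, 0, 1, 0, 0, 0, 0, 0, 0, 1, 0, 0, 0, 0, 0, 0])

```text
time: 52.22
tool_pos: [0.5084, -0.281, 0.067]
tcp_rot: [0.089, -3.14, 0.0]
wrist_force: [0.0, -0.0, 2.1]
width: 0.161
grip_force: 39.0
```

Emit:
move_arm(series=[1, 0, 0, -3.5, 0, 0, 0, 1, 0, 0, -3.5, 0, 0, 0, 1, 0, 0, -3.5, 0, 0, 0, 1, 0, 0, 0, 0, 0, 0])

```text
time: 52.72
tool_pos: [0.5106, -0.2824, 0.1754]
tcp_rot: [-0.089, 3.134, -0.006]
wrist_force: [0.6, -0.6, -0.1]
width: 0.163
grip_force: 39.6
```

Emit:
move_arm(series=[1, -2.1, 5.66, 0, 0, 0, 0, 1, -2.1, 5.66, 0, 0, 0, 0, 1, -2.1, 5.66, 0, 0, 0, 0, 1, -2.1, 5.66, 0, 0, 0, 0, 1, -2.1, 5.66, 0, 0, 0, 0])

```text
time: 53.35
tool_pos: [0.5965, 0.0093, 0.1699]
tcp_rot: [0.088, -3.138, 0.0]
wrist_force: [0.7, 0.4, -1.0]
width: 0.162
grip_force: 39.6
```

Emit:
move_arm(series=[1, -2.1, 5.66, 0, 0, 0, 0, 1, 0, 0, 0, 0, 0, 0, 1, 0, 0, 2.5, 0, 0, 0, 1, 0, 0, 2.5, 0, 0, 0, 1, 0, 0, 0, 0, 0, 0])

```text
time: 53.98
tool_pos: [0.6116, 0.0641, 0.1178]
tcp_rot: [0.088, -3.132, 0.001]
wrist_force: [0.2, -0.3, -0.7]
width: 0.166
grip_force: 39.6
```

Emit:
move_arm(series=[1, 0, 0, 0, 0, 0, 0, 1, 0, 0, 0, 0, 0, 0, 1, 0, 0, 0, 0, 0, 0, 1, 0, 0, 0, 0, 0, 0, 1, 0, 0, 0, 0, 0, 0])

```text
time: 54.6
tool_pos: [0.6151, 0.0652, 0.1222]
tcp_rot: [-0.089, 3.14, 0.0]
wrist_force: [-0.1, -0.2, -0.9]
width: 0.164
grip_force: 39.6
```

```bash
python3 -c "
from h import *
s,c,im=snap('ip2');print(s['tool_pos'],s['width'],yawdelta([.6154,.0655,.10],s))
for e in ell(im,75,(200,100,310,225),500): print(np.round(e[0],1),np.round(e[1],1),plane(c,e[0],.0345))"
```

```text
[0.6151 0.0652 0.1222] 0.16384446765382807 [-0.0296  0.0299  2.2194]
[251.  201.1] [44.1 49.7] [0.6139 0.0639 0.0345]
```

Emit:
move_arm(series=[1, 0, 0, 0.8, 0, 0, 0, 1, 0, 0, 0.8, 0, 0, 0, 1, 0, 0, 0.8, 0, 0, 0, 1, 0, 0, 0.8, 0, 0, 0, 1, 0, 0, 0, 0, 0, 0])

```text
time: 55.28
tool_pos: [0.6141, 0.0651, 0.0886]
tcp_rot: [0.089, -3.138, 0.0]
wrist_force: [0.9, 0.2, -0.9]
width: 0.164
grip_force: 39.6
```

Emit:
move_arm(series=[1, 0, 0, 0.6, 0, 0, 0, 1, 0, 0, 0.6, 0, 0, 0, 1, 0, 0, 0.6, 0, 0, 0, 1, 0, 0, 0.5, 0, 0, 0, 1, 0, 0, 0, 0, 0, 0])

```text
time: 55.9
tool_pos: [0.6146, 0.0651, 0.0662]
tcp_rot: [0.089, -3.139, 0.0]
wrist_force: [-0.6, -0.3, -1.0]
width: 0.165
grip_force: 39.6
```

Emit:
move_arm(series=[1, 0, 0, 0.3, 0, 0, 0, 1, 0, 0, 0.2, 0, 0, 0, 1, 0, 0, 0.1, 0, 0, 0, 1, 0, 0, 0, 0, 0, 0, 1, 0, 0, 0, 0, 0, 0])

```text
time: 56.52
tool_pos: [0.6157, 0.0652, 0.0638]
tcp_rot: [-0.089, 3.139, 0.0]
wrist_force: [-5.1, -0.3, 13.0]
width: 0.163
grip_force: 41.0
```

Emit:
move_arm(series=[4, 0, 0, 0, 0, 0, 0, 4, 0, 0, 0, 0, 0, 0, 4, 0, 0, -4.4, 0, 0, 0, 4, 0, 0, -4.4, 0, 0, 0, 4, 0, 0, -4.5, 0, 0, 0])

```text
time: 57.15
tool_pos: [0.6145, 0.0651, 0.1944]
tcp_rot: [0.089, -3.139, 0.0]
wrist_force: [1.0, -0.4, -0.1]
width: 0.47
grip_force: 0.0
```

Emit:
move_arm(series=[4, 2.83, -5.45, 0, 0, 0, 0, 4, 2.83, -5.45, 0, 0, 0, 0, 4, 2.83, -5.45, 0, 0, 0, 0, 4, 2.83, -5.45, 0, 0, 0, 0, 4, 2.83, -5.45, 0, 0, 0, 0])

```text
time: 57.78
tool_pos: [0.488, -0.2165, 0.1936]
tcp_rot: [-0.089, 3.14, -0.0]
wrist_force: [1.3, -1.9, -0.2]
width: 0.465
grip_force: 0.0
```

Emit:
move_arm(series=[4, 2.83, -5.45, 0, 0, 0, 0, 4, 0, 0, 0, 0, 0, 0, 4, 0, 0, 0, 0, 0, 0, 4, 0, 0, 0, 0, 0, 0, 4, 0, 0, 0, 0, 0, 0])

```text
time: 58.4
tool_pos: [0.4646, -0.2696, 0.1938]
tcp_rot: [0.092, -3.14, -0.0]
wrist_force: [0.4, 0.8, -0.0]
width: 0.467
grip_force: 0.0
```

Emit:
move_arm(series=[4, 0, 0, 0, 0, 0, 0, 4, 0, 0, 0, 0, 0, 0, 4, 0, 0, 0, 0, 0, 0])

```text
time: 58.78
tool_pos: [0.464, -0.2708, 0.1939]
tcp_rot: [-0.089, 3.14, -0.0]
wrist_force: [0.4, -0.4, -0.8]
width: 0.467
grip_force: 0.0
```

```bash
python3 -c "
from h import *
pintop((.464,-.2705),.067,'pinA')"
```

```text
[ 0.4634 -0.2704] [253.1 190.1] (np.int32(232), np.int32(17), np.int32(17)) shift cm [ 0.0616  0.0418 12.6914]
guess shift [ 0.0019  0.0263 12.6914] tcp [ 0.464  -0.2708  0.1939] t 58.775
```

Emit:
move_arm(series=[4, 0.03, 0.03, 4.3, 0, 0, 0, 4, 0, 0, 4.3, 0, 0, 0, 4, 0, 0, 4.1, 0, 0, 0, 4, 0, 0, 0, 0, 0, 0, 4, 0, 0, 0, 0, 0, 0])

```text
time: 59.45
tool_pos: [0.4638, -0.2708, 0.0675]
tcp_rot: [0.089, -3.14, 0.0]
wrist_force: [-0.5, 0.5, 0.0]
width: 0.464
grip_force: 0.0
```

Emit:
move_arm(series=[4, 0, 0, 0, 0, 0, 0, 4, 0, 0, 0, 0, 0, 0, 4, 0, 0, 0, 0, 0, 0, 4, 0, 0, 0, 0, 0, 0])

```text
time: 59.95
tool_pos: [0.4637, -0.2707, 0.0671]
tcp_rot: [-0.089, 3.14, -0.0]
wrist_force: [-0.6, 0.1, 0.3]
width: 0.466
grip_force: 0.0
```

Emit:
move_arm(series=[1, 0, 0, 0, 0, 0, 0, 1, 0, 0, 0, 0, 0, 0, 1, 0, 0, 0, 0, 0, 0, 1, 0, 0, 0, 0, 0, 0])

```text
time: 60.45
tool_pos: [0.4636, -0.2707, 0.067]
tcp_rot: [0.089, -3.14, -0.0]
wrist_force: [-1.2, -0.0, 1.3]
width: 0.164
grip_force: 39.0
```

Emit:
move_arm(series=[1, 0, 0, -3.5, 0, 0, 0, 1, 0, 0, -3.5, 0, 0, 0, 1, 0, 0, -3.5, 0, 0, 0, 1, 0, 0, 0, 0, 0, 0])

```text
time: 60.95
tool_pos: [0.4658, -0.272, 0.1752]
tcp_rot: [-0.089, 3.135, -0.006]
wrist_force: [-0.6, -0.0, -1.7]
width: 0.166
grip_force: 39.5
```

Emit:
move_arm(series=[1, -2.44, 5.53, 0, 0, 0, 0, 1, -2.44, 5.53, 0, 0, 0, 0, 1, -2.44, 5.53, 0, 0, 0, 0, 1, -2.44, 5.53, 0, 0, 0, 0, 1, -2.44, 5.53, 0, 0, 0, 0])

```text
time: 61.58
tool_pos: [0.5692, 0.0142, 0.17]
tcp_rot: [0.089, -3.138, 0.0]
wrist_force: [-0.2, -0.7, -0.6]
width: 0.163
grip_force: 39.5
```

Emit:
move_arm(series=[1, -2.44, 5.53, 0, 0, 0, 0, 1, -2.44, 5.53, 0, 0, 0, 0, 1, 0, 0, 0, 0, 0, 0, 1, 0, 0, 2.5, 0, 0, 0, 1, 0, 0, 2.5, 0, 0, 0])

```text
time: 62.2
tool_pos: [0.6113, 0.1248, 0.1199]
tcp_rot: [0.089, -3.139, 0.001]
wrist_force: [0.5, -0.7, -0.7]
width: 0.166
grip_force: 39.5
```

Emit:
move_arm(series=[1, 0, 0, 0, 0, 0, 0, 1, 0, 0, 0, 0, 0, 0, 1, 0, 0, 0, 0, 0, 0, 1, 0, 0, 0, 0, 0, 0, 1, 0, 0, 0, 0, 0, 0])

```text
time: 62.82
tool_pos: [0.6127, 0.1255, 0.1226]
tcp_rot: [-0.089, 3.139, 0.0]
wrist_force: [0.9, -0.3, -0.7]
width: 0.162
grip_force: 39.5
```

```bash
python3 -c "
from h import *
s,c,im=snap('ip3');print(s['tool_pos'],s['width'],yawdelta([.6124,.1253,.10],s))
for e in ell(im,75,(200,100,310,225),500): print(np.round(e[0],1),np.round(e[1],1),plane(c,e[0],.0345))"
```

```text
[0.6127 0.1255 0.1226] 0.16218976351602085 [ 0.0294 -0.0196  2.2645]
[252.3 199.9] [44.6 50.6] [0.6106 0.1252 0.0345]
```

Emit:
move_arm(series=[1, 0, 0, 0.8, 0, 0, 0, 1, 0, 0, 0.8, 0, 0, 0, 1, 0, 0, 0.8, 0, 0, 0, 1, 0, 0, 0.8, 0, 0, 0, 1, 0, 0, 0, 0, 0, 0])

```text
time: 63.5
tool_pos: [0.6114, 0.1254, 0.0885]
tcp_rot: [0.089, -3.138, 0.0]
wrist_force: [0.1, -0.3, -0.9]
width: 0.166
grip_force: 39.5
```

Emit:
move_arm(series=[1, 0, 0, 0.6, 0, 0, 0, 1, 0, 0, 0.6, 0, 0, 0, 1, 0, 0, 0.6, 0, 0, 0, 1, 0, 0, 0.5, 0, 0, 0, 1, 0, 0, 0, 0, 0, 0])

```text
time: 64.12
tool_pos: [0.6118, 0.1254, 0.0662]
tcp_rot: [0.089, -3.139, 0.0]
wrist_force: [-0.5, -1.0, 0.5]
width: 0.167
grip_force: 39.5
```

Emit:
move_arm(series=[1, 0, 0, 0.3, 0, 0, 0, 1, 0, 0, 0.2, 0, 0, 0, 1, 0, 0, 0.1, 0, 0, 0, 1, 0, 0, 0, 0, 0, 0, 1, 0, 0, 0, 0, 0, 0])

```text
time: 64.75
tool_pos: [0.613, 0.1256, 0.0638]
tcp_rot: [-0.089, 3.139, 0.0]
wrist_force: [-5.3, -1.8, 12.8]
width: 0.169
grip_force: 40.9
```

Emit:
move_arm(series=[4, 0, 0, 0, 0, 0, 0, 4, 0, 0, 0, 0, 0, 0, 4, 0, 0, -4.5, 0, 0, 0, 4, 0, 0, -5, 0, 0, 0, 4, 0, 0, -5, 0, 0, 0])

```text
time: 65.38
tool_pos: [0.6119, 0.1254, 0.2065]
tcp_rot: [0.089, -3.139, 0.0]
wrist_force: [0.1, 0.1, 0.2]
width: 0.472
grip_force: 0.0
```

Emit:
move_arm(series=[4, 0, 0, -5, 0, 0, 0, 4, 0, 0, -5, 0, 0, 0, 4, 0, 5.77, 0, 0, 0, 0, 4, 0, 5.77, 0, 0, 0, 0, 4, 0, 0, 0, 0, 0, 0])

```text
time: 66.0
tool_pos: [0.605, 0.2444, 0.3052]
tcp_rot: [0.096, -3.139, -0.002]
wrist_force: [0.4, -0.6, -0.2]
width: 0.47
grip_force: 0.0
```

Emit:
move_arm(series=[4, 0, 0, 0, 0, 0, 0, 4, 0, 0, 0, 0, 0, 0, 4, 0, 0, 0, 0, 0, 0, 4, 0, 0, 0, 0, 0, 0, 4, 0, 0, 0, 0, 0, 0])

```text
time: 66.62
tool_pos: [0.6059, 0.2402, 0.306]
tcp_rot: [-0.088, 3.14, 0.0]
wrist_force: [0.2, -1.0, -0.3]
width: 0.47
grip_force: 0.0
```

```bash
python3 -c "
from h import *
s,c,im=snap('kn');print(s['tool_pos'],proj(c,[[.607,.2408,.209],[.607,.2408,.196]]))
cv2.imwrite('pics/knc.png',cv2.resize(cv2.convertScaleAbs(im,alpha=1.6),(800,600)))"
```

```text
[0.6059 0.2402 0.306 ] [[253.2351 200.2834]
 [253.2026 195.262 ]]
```

View pics/knc.png

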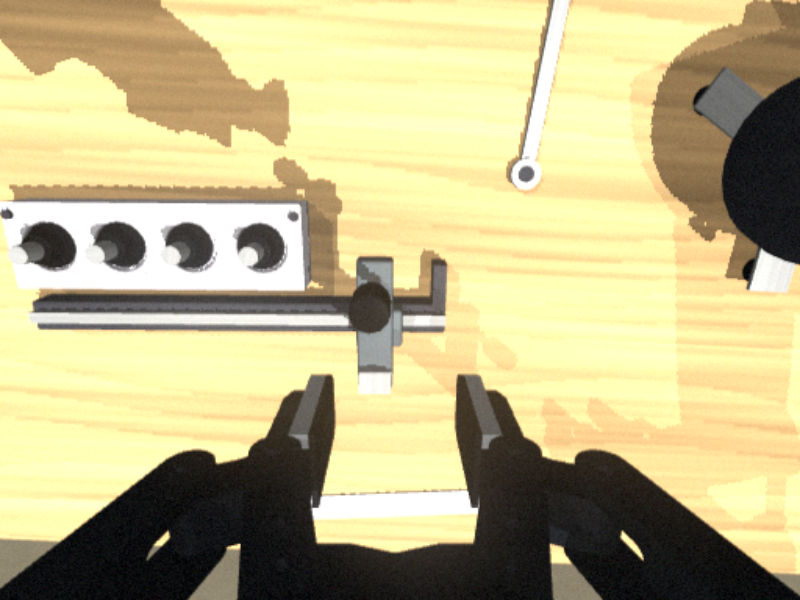

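The picture shows all four pins standing in their bushes and the knob at (237,196) in full-image pixels. It lies about 12 mm short of where the parked position puts it, so I'll measure it before taking it.

```bash
python3 -c "
from h import *
im=cv2.imread('pics/kn.png');s=read_state();c=calibration('wrist')
for e in ell(im,45,(218,175,258,215),150):
    print(np.round(e[0],1),np.round(e[1],1),plane(c,e[0],.196),plane(c,e[0],.205),yawdelta([*plane(c,e[0],.202)[:2],.2],s))
t=read_camera('top')[:,:,::-1].copy();ct=calibration('top');cv2.imwrite('pics/top1.png',t)
print(proj(ct,[.607,.2408,.209]),s['tool_pos'])
t0=cv2.imread('pics/top0.png')
for e in ell(t0,45,(128,128,160,152),20):print('top0 knob',np.round(e[0],1),np.round(e[1],1),plane(ct,e[0],.205),plane(ct,e[0],.196), tri([ray(ct,e[0]),ray(c,(237.3,196))]))
"
```

```text
[235.3 196.3] [29.4 30.5] [0.6087 0.2261 0.196 ] [0.6057 0.2265 0.205 ] [-0.0069 -1.4026 10.5947]
[[133.0357 138.6583]] [0.6058 0.2403 0.3059]
top0 knob [140.7 140.4] [12.3 17.2] [0.6038 0.2244 0.205 ] [0.6053 0.2265 0.196 ] (array([0.6065, 0.2271, 0.1972]), np.float64(0.0015556369785126843))
top0 knob [158.1 145.6] [13.1 34.2] [0.5924 0.1848 0.205 ] [0.5938 0.1866 0.196 ] (array([0.6222, 0.2151, 0.1071]), np.float64(0.017334031415772763))
```

Emit:
move_arm(series=[4, 0, -1.38, 0, 0, 0, 0, 4, 0, 0, 3, 0, 0, 0, 4, 0, 0, 0, 0, 0, 0, 4, 0, 0, 0, 0, 0, 0, 4, 0, 0, 0, 0, 0, 0])

```text
time: 67.35
tool_pos: [0.6072, 0.2271, 0.2774]
tcp_rot: [-0.089, 3.138, 0.001]
wrist_force: [1.2, 0.1, 0.6]
width: 0.467
grip_force: 0.0
```

Emit:
move_arm(series=[4, 0, 0, 0, 0, 0, 0, 4, 0, 0, 0, 0, 0, 0, 4, 0, 0, 0, 0, 0, 0, 4, 0, 0, 0, 0, 0, 0])

```text
time: 67.85
tool_pos: [0.6065, 0.227, 0.2759]
tcp_rot: [0.089, -3.14, 0.0]
wrist_force: [-1.0, 0.3, 0.4]
width: 0.47
grip_force: 0.0
```

```bash
python3 -c "
from h import *
s,c,im=snap('kn2');p=proj(c,[.6065,.2265,.2])[0].astype(int);print(p)
for e in ell(im,45,(p[0]-25,p[1]-25,p[0]+25,p[1]+25),150):print(np.round(e[0],1),np.round(e[1],1),plane(c,e[0],.2),yawdelta([*plane(c,e[0],.2)[:2],.195],s))
print(s['tool_pos'])"
```

```text
[251 208]
[251.  207.8] [34.5 44.6] [0.6063 0.2258 0.2   ] [ 0.0245 -0.1133  8.0864]
[0.6065 0.227  0.2759]
```

Emit:
move_arm(series=[4, 0, -0.08, 2.7, 0, 0, 0, 4, 0, 0, 2.7, 0, 0, 0, 4, 0, 0, 2.6, 0, 0, 0, 4, 0, 0, 0, 0, 0, 0, 4, 0, 0, 0, 0, 0, 0])

```text
time: 68.53
tool_pos: [0.6071, 0.2263, 0.1969]
tcp_rot: [-0.089, 3.139, 0.001]
wrist_force: [0.4, 0.2, 0.0]
width: 0.471
grip_force: 0.0
```

Emit:
move_arm(series=[4, 0, 0, 0, 0, 0, 0, 4, 0, 0, 0, 0, 0, 0, 4, 0, 0, 0, 0, 0, 0])

```text
time: 68.9
tool_pos: [0.6069, 0.2262, 0.1966]
tcp_rot: [-0.089, 3.139, 0.001]
wrist_force: [0.3, 0.7, 0.1]
width: 0.468
grip_force: 0.0
```

Emit:
move_arm(series=[1.5, 0, 0, 0, 0, 0, 0, 1.5, 0, 0, 0, 0, 0, 0, 1.5, 0, 0, 0, 0, 0, 0, 1.5, 0, 0, 0, 0, 0, 0, 1.5, 0, 0, 0, 0, 0, 0])

```text
time: 69.53
tool_pos: [0.6067, 0.2262, 0.196]
tcp_rot: [-0.089, 3.14, 0.0]
wrist_force: [-0.1, -0.5, 0.8]
width: 0.238
grip_force: 39.0
```

Emit:
move_arm(series=[1.5, 0, -1, 0, 0, 0, 0, 1.5, 0, -2.3, 0, 0, 0, 0, 1.5, 0, -2.8, 0, 0, 0, 0, 1.5, 0, -2.5, 0, 0, 0, 0, 1.5, 0, -1.5, 0, 0, 0, 0])

```text
time: 70.15
tool_pos: [0.6116, 0.1234, 0.1956]
tcp_rot: [0.087, -3.139, 0.0]
wrist_force: [-2.2, 2.8, 2.0]
width: 0.245
grip_force: 39.3
```

Emit:
move_arm(series=[1.5, 0, 0, 0, 0, 0, 0, 1.5, 0, 0, 0, 0, 0, 0, 1.5, 0, 0, 0, 0, 0, 0, 1.5, 0, 0, 0, 0, 0, 0])

```text
time: 70.65
tool_pos: [0.6116, 0.1257, 0.1955]
tcp_rot: [0.09, -3.139, 0.001]
wrist_force: [-4.8, -1.5, 1.9]
width: 0.241
grip_force: 39.3
```

Emit:
move_arm(series=[1.5, 0.04, 0, 1, 0, 0, 0, 1.5, 0, 0, 1, 0, 0, 0, 1.5, 0, 0, 0.8, 0, 0, 0, 1.5, 0, 0, 0.3, 0, 0, 0, 1.5, 0, 0, 0, 0, 0, 0])

```text
time: 71.28
tool_pos: [0.6116, 0.1257, 0.1649]
tcp_rot: [0.089, -3.14, -0.001]
wrist_force: [-6.1, 0.7, 4.0]
width: 0.24
grip_force: 39.6
```

Emit:
move_arm(series=[1.5, 0, 0, 0.2, 0, 0, 0, 1.5, 0, 0, 0.1, 0, 0, 0, 1.5, 0, 0, 0, 0, 0, 0])

```text
time: 71.65
tool_pos: [0.6117, 0.1257, 0.1624]
tcp_rot: [0.089, -3.14, -0.001]
wrist_force: [-6.0, 0.4, 3.7]
width: 0.241
grip_force: 39.8
```

Emit:
move_arm(series=[1.5, 0, 0, 0.1, 0, 0, 0, 1.5, 0, 0, 0.1, 0, 0, 0, 1.5, 0, 0, 0, 0, 0, 0])

```text
time: 72.03
tool_pos: [0.6118, 0.1257, 0.1622]
tcp_rot: [-0.089, 3.14, 0.001]
wrist_force: [-9.3, 0.0, 11.6]
width: 0.237
grip_force: 40.4
```

Emit:
move_arm(series=[1.5, 0, 0, 0.1, 0, 0, 0, 1.5, 0, 0, 0, 0, 0, 0, 1.5, 0, 0, 0, 0, 0, 0])

```text
time: 72.4
tool_pos: [0.6118, 0.1257, 0.1621]
tcp_rot: [-0.089, 3.14, 0.001]
wrist_force: [-11.5, -1.3, 16.2]
width: 0.236
grip_force: 40.8
```

Contact: the foot is on the head, with about 33.5 mm of travel and the force rising to 16 N. I'll hold for more than 1 s, then let the foot up.

Emit:
move_arm(series=[1.5, 0, 0, 0, 0, 0, 0, 1.5, 0, 0, 0, 0, 0, 0, 1.5, 0, 0, 0, 0, 0, 0, 1.5, 0, 0, 0, 0, 0, 0, 1.5, 0, 0, 0, 0, 0, 0])

```text
time: 73.03
tool_pos: [0.6118, 0.1257, 0.1621]
tcp_rot: [-0.089, 3.14, 0.001]
wrist_force: [-11.5, -0.5, 15.6]
width: 0.239
grip_force: 40.8
```

Emit:
move_arm(series=[1.5, 0, 0, 0, 0, 0, 0, 1.5, 0, 0, 0, 0, 0, 0, 1.5, 0, 0, 0, 0, 0, 0, 1.5, 0, 0, 0, 0, 0, 0, 1.5, 0, 0, 0, 0, 0, 0])

```text
time: 73.65
tool_pos: [0.6118, 0.1257, 0.1621]
tcp_rot: [-0.089, 3.14, 0.001]
wrist_force: [-11.4, -1.4, 15.5]
width: 0.237
grip_force: 40.8
```

Emit:
move_arm(series=[1.5, 0, 0, 0, 0, 0, 0, 1.5, 0, 0, 0, 0, 0, 0, 1.5, 0, 0, 0, 0, 0, 0, 1.5, 0, 0, 0, 0, 0, 0, 1.5, 0, 0, 0, 0, 0, 0])

```text
time: 74.28
tool_pos: [0.6118, 0.1257, 0.1621]
tcp_rot: [-0.089, 3.14, 0.001]
wrist_force: [-11.6, -1.4, 16.0]
width: 0.236
grip_force: 40.8
```

Emit:
move_arm(series=[1.5, 0, 0, -0.6, 0, 0, 0, 1.5, 0, 0, -1, 0, 0, 0, 1.5, 0, 0, -1, 0, 0, 0, 1.5, 0, 0, -0.9, 0, 0, 0, 1.5, 0, 0, 0, 0, 0, 0])

```text
time: 74.9
tool_pos: [0.6116, 0.1257, 0.1947]
tcp_rot: [0.089, -3.14, -0.001]
wrist_force: [-5.4, 1.4, 2.3]
width: 0.24
grip_force: 39.5
```

Emit:
move_arm(series=[1.5, 0, 0, -0.1, 0, 0, 0, 1.5, 0, 0, 0, 0, 0, 0, 1.5, 0, 0, 0, 0, 0, 0])

```text
time: 75.28
tool_pos: [0.6116, 0.1257, 0.1948]
tcp_rot: [0.089, -3.14, -0.001]
wrist_force: [-4.9, 1.4, 0.2]
width: 0.237
grip_force: 39.5
```

Emit:
move_arm(series=[1.5, 0.1, 1.5, 0, 0, 0, 0, 1.5, 0, 2.6, 0, 0, 0, 0, 1.5, 0, 3, 0, 0, 0, 0, 1.5, 0, 2.6, 0, 0, 0, 0, 1.5, 0, 1.2, 0, 0, 0, 0])

```text
time: 75.9
tool_pos: [0.6061, 0.2354, 0.1957]
tcp_rot: [-0.091, 3.137, 0.001]
wrist_force: [1.7, -1.8, 1.0]
width: 0.237
grip_force: 39.5
```

Emit:
move_arm(series=[1.5, 0, 0, 0, 0, 0, 0, 1.5, 0, 0, 0, 0, 0, 0, 1.5, 0, 0.3, 0, 0, 0, 0, 1.5, 0, 0, 0, 0, 0, 0, 1.5, 0, 0, 0, 0, 0, 0])

```text
time: 76.53
tool_pos: [0.606, 0.2363, 0.1955]
tcp_rot: [-0.087, 3.137, -0.0]
wrist_force: [4.9, -0.4, 2.0]
width: 0.241
grip_force: 39.5
```

Emit:
move_arm(series=[1.5, 0, 0.3, 0, 0, 0, 0, 1.5, 0, 0, 0, 0, 0, 0, 1.5, 0, 0, 0, 0, 0, 0])

```text
time: 76.9
tool_pos: [0.6059, 0.2394, 0.1956]
tcp_rot: [-0.088, 3.137, 0.0]
wrist_force: [4.5, -0.7, 0.7]
width: 0.238
grip_force: 39.5
```

Emit:
move_arm(series=[1.5, 0, 0.2, 0, 0, 0, 0, 1.5, 0, 0, 0, 0, 0, 0, 1.5, 0, 0, 0, 0, 0, 0])

```text
time: 77.28
tool_pos: [0.6058, 0.2413, 0.1955]
tcp_rot: [-0.087, 3.137, -0.0]
wrist_force: [5.4, -1.0, 1.3]
width: 0.243
grip_force: 39.5
```

Emit:
move_arm(series=[1.5, 0, 0.2, 0, 0, 0, 0, 1.5, 0, 0, 0, 0, 0, 0, 1.5, 0, 0, 0, 0, 0, 0])

```text
time: 77.65
tool_pos: [0.6058, 0.2415, 0.1953]
tcp_rot: [-0.087, 3.138, -0.005]
wrist_force: [6.6, -5.0, 1.2]
width: 0.24
grip_force: 39.6
```

Emit:
move_arm(series=[1.5, 0, 0.1, 0, 0, 0, 0, 1.5, 0, 0, 0, 0, 0, 0, 1.5, 0, 0, 0, 0, 0, 0, 4, 0, 0, 0, 0, 0, 0, 4, 0, 0, 0, 0, 0, 0])

```text
time: 78.28
tool_pos: [0.603, 0.2446, 0.194]
tcp_rot: [0.088, -3.138, 0.0]
wrist_force: [-0.2, -0.0, -0.9]
width: 0.468
grip_force: 0.0
```

Emit:
move_arm(series=[4, 0, 0, 0, 0, 0, 0, 4, 0, 0, -3, 0, 0, 0, 4, 0, 0, -4, 0, 0, 0, 4, 0, 0, -4, 0, 0, 0, 4, 0, 0, 0, 0, 0, 0])

```text
time: 78.9
tool_pos: [0.6059, 0.2461, 0.31]
tcp_rot: [-0.089, 3.133, 0.004]
wrist_force: [0.1, 0.3, -0.4]
width: 0.469
grip_force: 0.0
```

Emit:
move_arm(series=[4, 0, 0, 0, 0, 0, 0, 4, 0, 0, 0, 0, 0, 0, 4, 0, 0, 0, 0, 0, 0, 4, 0, 0, 0, 0, 0, 0, 4, 0, 0, 0, 0, 0, 0])

```text
time: 79.53
tool_pos: [0.604, 0.245, 0.3045]
tcp_rot: [0.089, -3.14, 0.0]
wrist_force: [0.8, -0.5, 0.7]
width: 0.469
grip_force: 0.0
```

```bash
python3 -c "
from h import *
s,c,im=snap('fin');print(s['tool_pos'],s['wrist_force'])
p=proj(c,[.606,.241,.2])[0].astype(int)
for e in ell(im,45,(p[0]-25,p[1]-25,p[0]+25,p[1]+25),150):print('knob',np.round(e[0],1),plane(c,e[0],.202))
cv2.imwrite('pics/finc.png',cv2.resize(cv2.convertScaleAbs(im[90:260,0:300],alpha=1.7),(800,453),interpolation=cv2.INTER_CUBIC))"
```

```text
[0.604  0.245  0.3045] [ 0.8186 -0.521   0.736 ]
knob [245.9 198.1] [0.6054 0.2396 0.202 ]
```

View pics/finc.png

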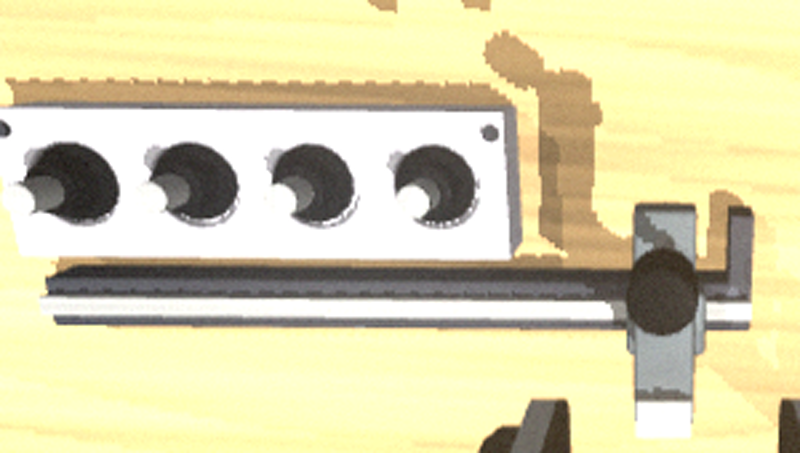

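The picture shows all four pins with their heads close on the sleeves, and the gauge pushed back and stalled against its stop. Pin 0 stands furthest from the camera, so I'll test its seating with a light press of the shut fingers.

Emit:
move_arm(series=[0, 0, -5.99, 0, 0, 0, 0, 0, 0, -5.99, 0, 0, 0, 0, 0, 0, -5.99, 0, 0, 0, 0, 0, 0, -5.99, 0, 0, 0, 0, 0, 0, -5.99, 0, 0, 0, 0])

```text
time: 80.2
tool_pos: [0.621, -0.0559, 0.3052]
tcp_rot: [-0.089, 3.14, -0.0]
wrist_force: [0.9, 0.2, 0.2]
width: -0.001
grip_force: 0.0
```

Emit:
move_arm(series=[0, 0, 0, 5, 0, 0, 0, 0, 0, 0, 5, 0, 0, 0, 0, 0, 0, 0, 0, 0, 0, 0, 0, 0, 0, 0, 0, 0, 0, 0, 0, 0, 0, 0])

```text
invalid input at $.series: expected a multiple of 7 numbers
```

Emit:
move_arm(series=[0, 0, 0, 0, 0, 0, 0, 0, 0, 0, 0, 0, 0, 0, 0, 0, 0, 0, 0, 0, 0])

```text
time: 80.58
tool_pos: [0.621, -0.0526, 0.3049]
tcp_rot: [-0.091, 3.14, 0.001]
wrist_force: [-0.1, -0.2, -0.1]
width: -0.002
grip_force: 0.0
```

```bash
python3 -c "
from h import *
s,c,im=snap('pz');h=cv2.cvtColor(im,cv2.COLOR_BGR2HSV)
print(s['tool_pos'],yawdelta([.6215,-.054,.1],s))
for g in((.6215,-.054),(.6185,.0061),(.6155,.0653)):
    p=proj(c,[*g,.072])[0].astype(int);m=np.zeros(h.shape[:2],np.uint8);a=slice(p[1]-16,p[1]+16),slice(p[0]-16,p[0]+16);m[a]=h[a][...,2]>130
    print(p,[(np.round(b[0],1),b[1:],plane(c,b[0],.072)[:2]) for b in blobs(m,60,900)])"
```

```text
[ 0.621  -0.0526  0.3049] [-0.0373 -0.1461 20.4919]
[251 163] [(array([247.9, 172.9]), (np.int32(258), np.int32(32), np.int32(25)), array([ 0.6332, -0.0575])), (array([251.2, 164.2]), (np.int32(108), np.int32(12), np.int32(12)), array([ 0.6222, -0.0541]))]
[300 164] [(array([302.9, 171.3]), (np.int32(324), np.int32(32), np.int32(32)), array([0.6273, 0.0094])), (array([300.8, 163.7]), (np.int32(113), np.int32(12), np.int32(12)), array([0.618 , 0.0058]))]
[349 164] [(array([353.7, 167.1]), (np.int32(531), np.int32(32), np.int32(32)), array([0.6186, 0.0704]))]
```

Emit:
move_arm(series=[0, -0.06, -0.14, 5, 0, 0, 0, 0, 0, 0, 5, 0, 0, 0, 0, 0, 0, 5, 0, 0, 0, 0, 0, 0, 5, 0, 0, 0, 0, 0, 0, 0, 0, 0, 0])

```text
time: 81.25
tool_pos: [0.6173, -0.0534, 0.0998]
tcp_rot: [0.092, -3.13, -0.003]
wrist_force: [-0.5, -0.3, 0.7]
width: 0.001
grip_force: 0.0
```

Emit:
move_arm(series=[0, 0, 0, 0, 0, 0, 0, 0, 0, 0, 0, 0, 0, 0, 0, 0, 0, 0, 0, 0, 0, 0, 0, 0, 0, 0, 0, 0, 0, 0, 0, 1.6, 0, 0, 0])

```text
time: 81.88
tool_pos: [0.6234, -0.0557, 0.0905]
tcp_rot: [-0.088, 3.136, -0.001]
wrist_force: [-0.1, -0.1, -0.1]
width: 0.001
grip_force: 0.0
```

Emit:
move_arm(series=[0, 0, 0, 0, 0, 0, 0, 0, 0, 0, 0, 0, 0, 0, 0, 0, 0, 0.3, 0, 0, 0, 0, 0, 0, 0, 0, 0, 0])

```text
time: 82.38
tool_pos: [0.6216, -0.0554, 0.0857]
tcp_rot: [0.089, -3.14, -0.0]
wrist_force: [0.2, -1.4, -0.5]
width: -0.001
grip_force: 0.0
```

Emit:
move_arm(series=[0, 0, 0.12, 0.3, 0, 0, 0, 0, 0, 0, 0, 0, 0, 0, 0, 0, 0, 0.2, 0, 0, 0, 0, 0, 0, 0, 0, 0, 0])

```text
time: 82.88
tool_pos: [0.6215, -0.0542, 0.0807]
tcp_rot: [0.089, -3.14, -0.0]
wrist_force: [-0.5, 0.1, 0.2]
width: 0.004
grip_force: 0.0
```

Emit:
move_arm(series=[0, 0, 0, 0.2, 0, 0, 0, 0, 0, 0, 0, 0, 0, 0, 0, 0, 0, 0, 0, 0, 0])

```text
time: 83.25
tool_pos: [0.6221, -0.0542, 0.08]
tcp_rot: [-0.089, 3.139, -0.0]
wrist_force: [-0.8, -0.4, 4.9]
width: 0.004
grip_force: 2.5
```

Contact came at TCP z 0.080, which puts the head top at 72 mm, so pin 0 is fully home. Retreat and hand in, after checking nothing else has moved.

Emit:
move_arm(series=[0, 0, 0, -4, 0, 0, 0, 0, 0, 0, -5, 0, 0, 0, 0, 0, 0, -5, 0, 0, 0, 0, 3, 0, 0, 0, 0, 0, 0, 0, 0, 0, 0, 0, 0])

```text
time: 83.88
tool_pos: [0.5908, -0.0559, 0.2197]
tcp_rot: [-0.088, 3.14, -0.0]
wrist_force: [0.8, -0.1, -0.2]
width: -0.0
grip_force: 0.0
```

Emit:
move_arm(series=[0, 0, 0, 0, 0, 0, 0, 0, 0, 0, 0, 0, 0, 0, 0, 0, 0, 0, 0, 0, 0, 0, 0, 0, 0, 0, 0, 0])

```text
time: 84.38
tool_pos: [0.5918, -0.0558, 0.2184]
tcp_rot: [0.089, -3.14, -0.0]
wrist_force: [-0.2, 0.2, 0.4]
width: 0.002
grip_force: 0.0
```

```bash
python3 -c "
from h import *
t0=cv2.imread('pics/top0.png').astype(int);t=read_camera('top')[:,:,::-1].astype(int)
d=np.abs(t-t0).max(2)
for n,(x0,y0,x1,y1) in dict(spanner=(95,165,122,245),elbow=(388,132,416,178),jar=(388,225,425,255)).items():print(n,(d[y0:y1,x0:x1]>40).sum())
s=read_state();print(s['time'],s['tool_pos'],s['wrist_force']);print(finish_job())"
```

```text
spanner 0
elbow 0
jar 0
84.425 [ 0.5918 -0.0559  0.2185] [-0.8443 -0.1719  0.4496]
the job is handed in; nothing more can be done
None
```

The job is handed in at 84 s: all four bushes are seated and pinned, pin 3 was gauged for about 2 s, the gauge is back at its stop, no pins were left over, and the spanner, jar and elbow have not moved.

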